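# Put the returned parts back in the stock tray

### The job

Put the returned parts on the bench back in the stock tray: flip the lever upright to free the dust hood, slide the hood fully open, and set each part down in the slot that has the label of its own colour (any way up, but down on the slot's floor). When all are in, slide the hood fully shut and flip the lever back across to lock it; leave the spray can, bottle and tape alone.

Things in the scene. Friction and masses are not known exactly. Their poses are not given: they have to be found in the camera images.
- tray: grey steel tray fixed to the bench; origin: centre of its underside. Five open slots in a row along its y, centres at x = 0, y = -112, -56, 0, 56, 112 mm, each 52 mm wide (y), 100 mm deep (x); floor 4 mm above the bench, outer walls 20 mm, dividers 18 mm high, 4 mm thick. Two rails 18 mm high at x = +/-60 mm run on to y = 454 mm. Ledge on the +x side, 20 mm high, carries the labels
- hood (a joint): aluminium dust hood, a tunnel open at both ends, sliding along the tray's +y: 0 = shut over all slots, 0.30 m = fully open, clear of them. Shut it spans tray y +/-146 mm, x +/-62 mm; top 64 mm above the bench, 56 mm clear over the slot floors. 1.5 N friction, stays where left. The locked lever blocks it after about 6 mm
- hood_grip (a point): middle of the black grip fin on top of the hood, 14 mm thick along the slide (tray y), 40 mm in tray x, 32 mm high, its top 96 mm above the bench; the point is 80 mm above the bench, at tray x = 0, y = -60 mm with the hood shut, and moves with the hood
- lever (a joint): cam lever at the tray's near +y corner, hinged about an axis parallel to the tray's y: 0 = locked, leaning 0.95 rad from upright to the tray's +x, across the hood's path; 1.05 rad = free, upright (leaning 0.1 rad to -x). About 2 N at the bar moves it; it stays where left. It can lock only when the hood is shut
- lever_bar (a point): middle of the lever's orange round cross bar, 16 mm in diameter, 52 mm long along tray y, 85 mm from the hinge axis; about 79 mm above the bench when locked, 115 mm when free. The lever's steel arm (12 mm thick) joins the bar 24 mm to -y of this point
- lever_hinge (a point): point on the lever's hinge axis at the middle of its steel arm, 30 mm above the bench, at tray x = -98, y = 158 mm; fixed to the tray
- label_filter: blue label card with a white edge, 48 x 26 mm, flat on the tray's far ledge, for the filter. Origin: centre of its underside; axes as the tray's. The slot it marks lies right in front of it: slot centre at x = -82 mm, y = 0 in the label's frame. Which slot it marks differs from start to start
- label_carton: red label card with a white edge, 48 x 26 mm, flat on the tray's far ledge, for the carton. Origin: centre of its underside; axes as the tray's. The slot it marks lies right in front of it: slot centre at x = -82 mm, y = 0 in the label's frame. Which slot it marks differs from start to start
- label_relay: yellow label card with a white edge, 48 x 26 mm, flat on the tray's far ledge, for the relay. Origin: centre of its underside; axes as the tray's. The slot it marks lies right in front of it: slot centre at x = -82 mm, y = 0 in the label's frame. Which slot it marks differs from start to start
- label_bush: green label card with a white edge, 48 x 26 mm, flat on the tray's far ledge, for the bush. Origin: centre of its underside; axes as the tray's. The slot it marks lies right in front of it: slot centre at x = -82 mm, y = 0 in the label's frame. Which slot it marks differs from start to start
- label_cap: black label card with a white edge, 48 x 26 mm, flat on the tray's far ledge, for the cap. Origin: centre of its underside; axes as the tray's. The slot it marks lies right in front of it: slot centre at x = -82 mm, y = 0 in the label's frame. Which slot it marks differs from start to start
- filter: small spin-on oil filter canister, blue with a steel rim, a cylinder 41 mm in diameter and 46 mm high; starts standing on the bench. Origin: its centre; z up along its height. May be absent
- carton: small red cardboard parts carton with a white band, 38 mm (x) by 28 mm (y) by 44 mm high (z); starts standing on the bench. Origin: its centre; z up along its height. May be absent
- relay: yellow cube relay with a black line and brass blades on top, 30 x 30 mm and 34 mm high (the blades stand 5 mm higher, seen only); starts standing on the bench. Origin: its centre; z up along its height. May be absent
- bush: green suspension bushing with a steel sleeve, a cylinder 36 mm in diameter and 36 mm high; starts standing on the bench. Origin: its centre; z up along its height. May be absent
- cap: black ribbed filler cap with a grey bar on top, a cylinder 40 mm in diameter and 32 mm high; starts standing on the bench. Origin: its centre; z up along its height. May be absent
- spray: spray can, 54 mm in diameter, 160 mm high; a bystander, leave it alone
- additive: grey bottle, 50 mm in diameter, 140 mm high; a bystander, leave it alone
- tape: grey ring (roll of tape), 90 mm in diameter, 30 mm high; a bystander, leave it alone
Things that resemble listed ones, but are neither listed nor needed, are in the scene too. Leave any purple look-alike of the cap alone. Leave any pink look-alike of the filter alone.

How it is judged:
By the outcome, as a careful person would: the job done as asked, in the order asked, and still so for the second after the job is handed in, with the robot touching nothing.
Of filter, carton, relay, bush, cap only 3 to 5 are there at a start; the rules pass over those that are not, and their reading is None.
At some moment in a run one of filter, carton, relay, bush, cap may be knocked a few centimetres aside while the robot is not near it.
Once in a run the grip may slacken for a moment while it holds something.
It also fails if it takes over 210 s, if anything falls off the work surface, if the arm or the gripper's body presses on something with over 40 N, if the wrist force passes 120 N, or if a joint passes its speed limit or range.

### The arm

A 6-joint arm with a two-finger parallel gripper is mounted at the origin on the work surface. World frame = base frame: x ahead of the robot, y to its left, z up, the work surface at z = 0. Lengths are in m, angles in degrees, forces in N, time in s.
With the tool pointing down it reaches from about 0.35 to 0.875 m from the base axis. Payload 4.2 kg.
Tool frame: the origin (TCP) lies midway between the tips of the shut fingers; the grasp point (between the pads) lies 19 mm behind it; x points along the fingers, y is the direction in which the jaws open and shut, and the axes are right-handed (so a half turn about x gives the same grasp; the last joint's range is limited). The gripper opens to 87 mm and grips with 3 to 60 N. Pads are 19 mm wide; open, the fingers measure 117 mm over their backs; the gripper's body (75 mm by 190 mm) begins 51 mm behind the grasp point.
Start: joints at [14.817, 22.042, 0.453, 0, -68.411, -14.817], TCP at [0.625, 0, 0.193] pointing down, gripper open.
Joint ranges: [-179.83, 179.83], [-69.29, 118.12], [-61.27, 80.66], [-181.25, 117.63], [-171.15, -9.14], [-177.46, 177.46]. Speed limits (degrees/s): [159.86, 159.86, 180, 180, 180, 180].

### API

Orientations are given as a 3x3 rotation matrix whose columns are the frame's x, y, z axes.
In Python, from station import r gives the robot as it stands.
- The arm moves only by the tool play_rows, never from a script. Its argument "plan" is a list that holds one entry, the list of rows, each a list of 6 numbers: the shift along the tool's x, y, z in cm, then the turn, a rotation vector about the tool's x, y, z in units of 10 degrees (1.0 is 10 degrees). A call has 1 to 5 rows; each row is the pose to reach, as a shift and turn from the pose commanded when the call began, along the tool's axes at that moment; what a row does not reach only later rows make up. A row lasts 1/8 s, in which the tool goes at most 62.5 mm and 10.7 degrees, less where a joint would pass 70% of its speed; a pose out of reach is approached as far as the arm can. A call with a gripper value outside its range is refused whole. "hand" is the opening, from 0 (shut) to 1 (fully open), set as the call begins (left out, the last holds). The fingers move at their own pace and stop on an object; the grip force is fixed at half the most. Time passes only in rows, so rows that repeat a pose let the fingers close. It gives the time, the measured TCP pose, the force and the opening at its end, in the units of the state.
- r.sense(): the state, without advancing time (a new reading comes with each control period).
- r.capture(name): name is "scene" or "side" or "wrist"; returns (picture, depth): 400x640x3 uint8, blue, green, red; 400x640 float32, m along the optical axis (not along the pixel's ray), 0 where there is no reading.
- r.get_calibration(name): a dict with "vfov" (degrees; the focal length in pixels is half the picture's height over the tangent of half this angle, whatever the lens; pixels are square), "cx", "cy" (the principal point, pixels), "rvec" (rotation vector, rad) and "tvec" (3), from world to camera coordinates, as OpenCV has them. Camera axes: x right, y down, z forward; pixel columns grow to the right and rows downward; lengths in m; the calibration is good to about 2 mm. A picture is of the moment at which its call begins: read the wrist's pose just before it. get_calibration takes no time and is no camera call; for the wrist camera it gives the pose at the moment of the call.
- r.finish_job(): hands the job in, once; it reports no verdict.
The state is a dict: "time_s": time; "joints": joint angles; "joint_velocities": joint speeds; "effort": joint torques, N m; "tcp_pos": TCP position; "ee_rot": TCP orientation; "wrist_force": force on the tool from outside, world axes, zero at the start; "moment": the same for the moment, N m; "gripper_width": opening from 0.0 (shut) to 1.0 (fully open).
Only numpy, scipy, OpenCV 4.12 (cv2) and the standard library are available. Lean on these libraries where they do the work, as an engineer would, in place of code of your own. Each camera call takes 0.05 s, during which the arm holds its last target.

## Working session

There is one attempt and no reset: what is moved stays moved. The work goes in short steps, Python scripts to look and compute and a tool call to move; the robot and the scene stay as the last step left them, time stands still between calls to the robot, and variables do not carry over. Pictures are saved under pics/ and viewed, and the job is handed in when it is done.

Besides the shell and the picture viewer there is one more tool, called after "Request:" as name(argument=value, ...), one argument or row to a line, values as JSON. play_rows: Moves the arm, as the interface text tells. Its arguments: {"type":"object","properties":{"plan":{"type":"array","items":{"type":"array","items":{"type":"array","items":{"type":"number"}}}},"hand":{"type":"number"}},"required":["plan"]}

```bash
ls; mkdir -p pics; cat > h.py <<'E'
import numpy as np, cv2, json
from station import r
def cal(n):
    c=r.get_calibration(n); R=cv2.Rodrigues(np.array(c['rvec'],float))[0]; t=np.array(c['tvec'],float).ravel()
    f=200/np.tan(np.radians(c['vfov'])/2); return R,t,f,c['cx'],c['cy']
def ray(C,u,v):
    R,t,f,cx,cy=C; d=R.T@np.array([(u-cx)/f,(v-cy)/f,1.]); return -R.T@t,d
def onplane(C,u,v,z):
    o,d=ray(C,u,v); return o+d*(z-o[2])/d[2]
def proj(C,p):
    R,t,f,cx,cy=C; q=R@np.array(p)+t; return q[0]/q[2]*f+cx,q[1]/q[2]*f+cy
def points(C,dep):
    R,t,f,cx,cy=C; v,u=np.mgrid[0:400,0:640]; q=np.stack([(u-cx)/f*dep,(v-cy)/f*dep,dep],-1)
    return (q-t)@R
E
python3 - <<'E'
from h import *
s=r.sense(); print(s)
for n in ['scene','side','wrist']:
    C=cal(n); p,d=r.capture(n); cv2.imwrite(f'pics/{n}0.png',p); np.savez(f'{n}0.npz',p=p,d=d,R=C[0],t=C[1],k=C[2:])
    print(n,r.get_calibration(n),-C[0].T@C[1])
E
```

```text
pics
{'time_s': 0.0, 'joints': array([ 1.48156793e+01,  2.20914903e+01,  3.80919680e-01, -2.70738898e-02,
       -6.84116409e+01, -1.48170084e+01]), 'joint_velocities': array([-0.04755351, -0.00459188, -0.0018972 ,  0.09553729, -0.04792975,
       -0.00505326]), 'effort': array([ 5.69075401e-04, -3.90661991e+01,  1.87403029e+01,  4.22001421e+00,
        1.09914420e-02, -1.81494070e-04]), 'tcp_pos': array([ 6.24342676e-01, -1.32281466e-06,  1.91464743e-01]), 'ee_rot': array([[-2.17439428e-03, -9.99997617e-01,  1.97393719e-04],
       [-1.20644872e-04,  1.97656514e-04,  9.99999973e-01],
       [-9.99997629e-01,  2.17437041e-03, -1.21074368e-04]]), 'wrist_force': array([ 0.88397577, -1.55552816, -0.05986858]), 'moment': array([-0.03997829, -0.00115009,  0.01860162]), 'gripper_width': 0.9961982665277028}
scene {'vfov': 55.98227469252336, 'cx': 317.5830408883331, 'cy': 199.06303081178555, 'rvec': array([ 2.01043321,  1.21567695, -0.58403226]), 'tvec': array([-0.26236084, -0.28308295,  1.50800608])} [ 1.31025684 -0.36075581  0.75903475]
side {'vfov': 50.95028320571007, 'cx': 312.45774044718047, 'cy': 201.58111876688275, 'rvec': array([ 2.25688064, -0.84136052,  0.32475699]), 'tvec': array([-0.4425074 ,  0.34097701,  1.00253683])} [ 0.05315097 -0.62827515  0.95895961]
wrist {'vfov': 59.18591994965343, 'cx': 325.42019910239674, 'cy': 200.61514937100583, 'rvec': array([2.86333036e-04, 3.10473762e+00, 4.77511454e-01]), 'tvec': array([ 0.6250585 , -0.03594747,  0.39091284])} [ 0.62514854 -0.08325836  0.38326987]
```

View pics/scene0.png

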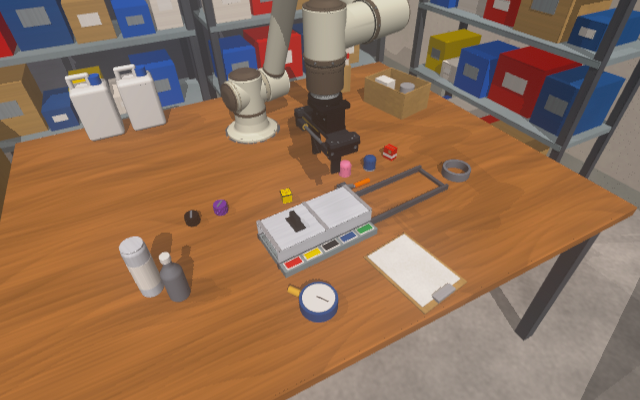

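View pics/side0.png

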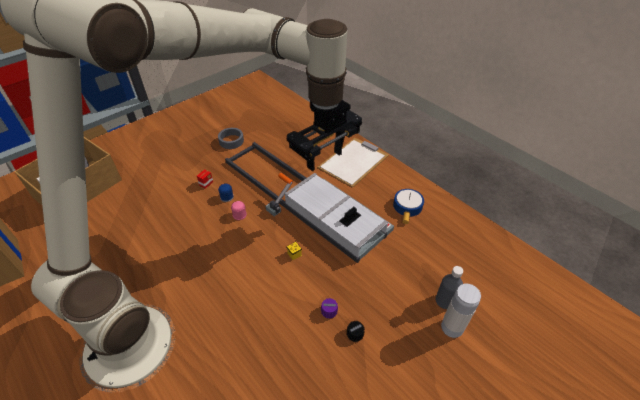

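View pics/wrist0.png

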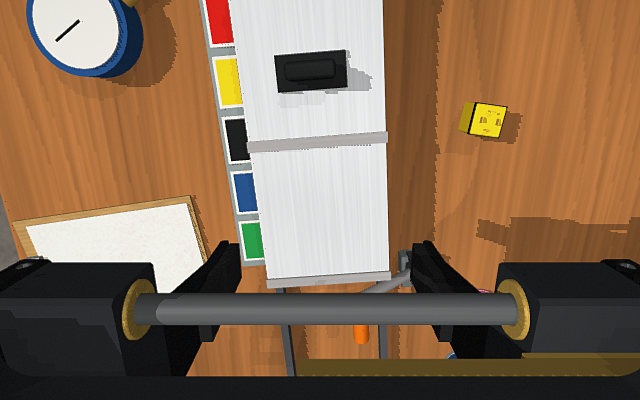

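The scene and side views show the tray, hood and locked lever (orange bar at scene 362,183). The labels from −y to +y are red, yellow, black, blue and green.

What could be taken for each part (scene pixels):
- **Black cap:** (192,217). The purple one at (220,207) is the decoy.
- **Blue filter:** (370,162). The pink one at (345,169) is the decoy; the blue dial at (318,300) is not listed.
- **Yellow relay:** (286,196).
- **Red carton:** (390,152).
- **Bush:** no green one seen.

Next I'll measure.

```bash
cat > m.py <<'E'
from h import *
def load(n): 
    z=np.load(n+'.npz'); return z['p'],z['d'],(z['R'],z['t'],*z['k'])
def blobs(p,kind,minA=15):
    h=cv2.cvtColor(p,cv2.COLOR_BGR2HSV); H,S,V=[h[...,i].astype(int) for i in range(3)]
    m={'red':((H<6)|(H>174))&(S>170)&(V>80),'yellow':(H>22)&(H<34)&(S>150)&(V>80),'blue':(H>100)&(H<122)&(S>120)&(V>50),
       'green':(H>50)&(H<85)&(S>110)&(V>50),'black':(V<45),'orange':(H>6)&(H<16)&(S>225)&(V>180),'pink':(H>150)&(H<175)&(S>80)&(V>100),'purple':(H>125)&(H<150)&(S>80)}[kind]
    n,l,st,c=cv2.connectedComponentsWithStats(m.astype(np.uint8))
    return [(l==i,st[i],c[i]) for i in range(1,n) if st[i][4]>=minA]
E
python3 - <<'E'
from m import *
for n in ['scene0','side0','wrist0']:
    p,d,C=load(n); P=points(C,d); print(n)
    for k in ['red','yellow','blue','green','black','orange','pink','purple']:
        for m,st,c in blobs(p,k):
            q=P[m&(d>0)]
            if len(q)==0: continue
            md=np.median(q,0)
            if not(0.2<md[0]<1.1 and -.02<md[2]<.2 and abs(md[1])<.7): continue
            print(k,c.round(1),st[4],md.round(4),'z',q[:,2].min().round(3),np.percentile(q[:,2],95).round(3), onplane(C,*c,0.021).round(4))
E
python3 - <<'E'
import cv2
a=cv2.imread('pics/scene0.png');b=cv2.imread('pics/side0.png')
cv2.imwrite('pics/cr0.png',cv2.vconcat([cv2.resize(a[130:280,170:470],None,fx=2,fy=2),cv2.resize(b[120:270,160:460],None,fx=2,fy=2)]))
E
```

```text
scene0
red [389.9 149.1] 92 [0.4336 0.3538 0.0407] z 0.022 0.044 [0.4145 0.3716 0.021 ]
red [387.7 157.6] 16 [0.4369 0.3477 0.0067] z 0.002 0.009 [0.4546 0.3336 0.021 ]
red [293.1 262. ] 77 [ 0.7237 -0.1454  0.0211] z 0.018 0.023 [ 0.7236 -0.1454  0.021 ]
yellow [286.2 195.7] 123 [ 0.4812 -0.0576  0.0275] z 0.001 0.034 [ 0.475  -0.0562  0.021 ]
yellow [312.2 253.2] 83 [ 0.7208 -0.0895  0.0207] z 0.018 0.023 [ 0.7201 -0.0897  0.021 ]
blue [370.1 158. ] 43 [0.4544 0.2599 0.0433] z 0.037 0.046 [0.4277 0.2793 0.021 ]
green [364.2 228.2] 57 [0.7063 0.0787 0.0214] z 0.018 0.024 [0.7063 0.0777 0.021 ]
orange [362.4 181.9] 52 [0.5956 0.1378 0.0842] z 0.0 0.087 [0.5282 0.1844 0.021 ]
pink [344.7 168.3] 158 [0.4492 0.165  0.0326] z 0.003 0.045 [0.4374 0.1725 0.021 ]
purple [220.1 207.5] 154 [ 0.437  -0.2517  0.0261] z 0.004 0.031 [ 0.4315 -0.2511  0.021 ]
side0
red [203.6 175.9] 128 [0.4262 0.3508 0.0422] z 0.0 0.046 [0.4335 0.3719 0.021 ]
red [205.7 184.9] 22 [0.4208 0.3464 0.0035] z 0.0 0.009 [0.4171 0.3307 0.021 ]
yellow [294.1 249.6] 108 [ 0.4641 -0.0635  0.0335] z 0.009 0.037 [ 0.4687 -0.
[... 1652 characters left out ...]
0214 0.021 ]
blue [452.5 356.7] 29 [0.4596 0.2472 0.0068] z 0.004 0.012 [0.4656 0.2361 0.021 ]
green [252.4 240.2] 605 [0.7062 0.0765 0.0227] z 0.021 0.024 [0.7066 0.0773 0.021 ]
black [67.5 30.1] 71 [ 0.8584 -0.1348  0.0327] z 0.031 0.034 [ 0.8662 -0.1364  0.021 ]
black [310.8  70.9] 2563 [ 0.6367 -0.0975  0.0672] z 0.064 0.096 [ 0.639  -0.1005  0.021 ]
black [471.4 118.2] 50 [ 0.4822 -0.0568  0.0306] z 0.027 0.033 [ 0.4782 -0.0559  0.021 ]
black [236.9 139.3] 738 [ 0.715  -0.0354  0.0227] z 0.021 0.024 [ 0.7155 -0.0348  0.021 ]
orange [359.7 333.6] 215 [0.5906 0.1501 0.0867] z 0.08 0.088 [0.583  0.2015 0.021 ]
pink [483.1 290.6] 33 [0.4312 0.1524 0.0037] z -0.0 0.008 [0.44   0.1417 0.021 ]
```

View pics/cr0.png

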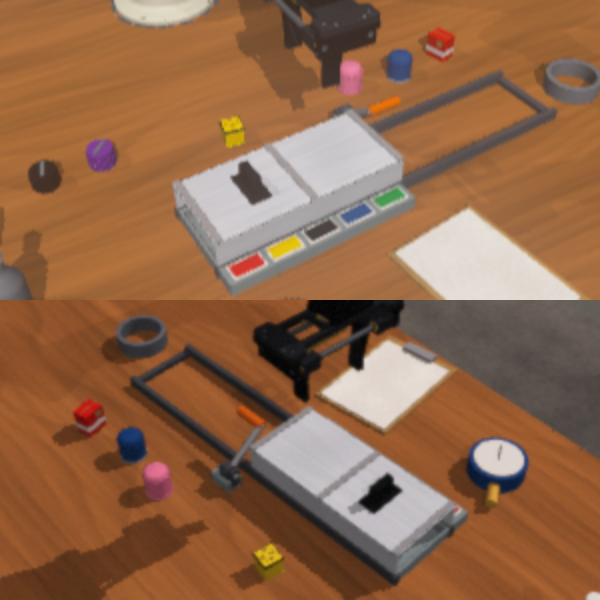

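The purple and pink items are clearly decoys. There are four parts: carton, filter, relay and cap. Now I'll write a helper that works out shifts in the tool frame, and refine the positions.

```bash
cat >> h.py <<'E'
YAW=4.45
O=np.array([0.6334,-0.0404])
def tw(x,y,z):
    a=np.radians(YAW); c,s=np.cos(a),np.sin(a)
    return np.array([O[0]+c*x-s*y,O[1]+s*x+c*y,z])
def Rd(yaw):
    a=np.radians(yaw); x=np.array([0,0,-1.]); y=np.array([-np.cos(a),-np.sin(a),0]); return np.stack([x,y,np.cross(x,y)],1)
def go(*tg):
    """each tg (xyz, yaw): print shift/turn from now"""
    s=r.sense(); print('t',round(s['time_s'],2),'tcp',s['tcp_pos'].round(4),'F',s['wrist_force'].round(1),'w',round(s['gripper_width']*87,1))
    R=s['ee_rot']
    for p,yaw in tg:
        d=R.T@(np.array(p)-s['tcp_pos'])*100; rv=cv2.Rodrigues(R.T@Rd(yaw))[0].ravel()
        print(d.round(2),np.degrees(rv).round(2)/10,'|d|mm',round(np.linalg.norm(d)*10))
E
python3 - <<'E'
from m import *
# hood top edges for check: points with z in .060-.068 whitish
for n in ['scene0','wrist0']:
    p,d,C=load(n);P=points(C,d)
    m=(P[...,2]>.058)&(P[...,2]<.069)&(d>0)&(abs(P[...,0]-.63)<.12)&(P[...,1]>-.25)&(P[...,1]<.13)
    q=P[m][:,:2].astype(np.float32)
    print(n,cv2.minAreaRect(q),len(q))
    a=np.radians(YAW);l=(q-O)@np.array([[np.cos(a),-np.sin(a)],[np.sin(a),np.cos(a)]])
    print(np.percentile(l,[1,99],0).round(4))
a=tw(-.0289,.190,.06)
go((a+[0,0,.09],YAW),(a,YAW))
E
```

```text
scene0 ((0.6345718502998352, -0.034398019313812256), (0.13014140725135803, 0.3021203279495239), 4.388830661773682) 3393
[[-0.0599 -0.1434]
 [ 0.0644  0.1439]]
wrist0 ((0.6284588575363159, -0.018499359488487244), (0.13249439001083374, 0.27815642952919006), 4.369223594665527) 38386
[[-0.0618 -0.1114]
 [ 0.0606  0.1449]]
t 0.15 tcp [0.6245 0.     0.1917] F [ 0.8 -0.5 -1. ] w 86.9
[ 4.18  3.46 14.68] [-0.446 -0.    -0.01 ] |d|mm 156
[13.18  3.44 14.68] [-0.446 -0.    -0.01 ] |d|mm 200
```

Request:
play_rows(
  plan=[
    [[1.4, 1.2, 4.9, -0.45, 0, 0], [2.8, 2.3, 9.8, -0.45, 0, 0], [4.2, 3.5, 14.7, -0.45, 0, 0], [4.2, 3.5, 14.7, -0.45, 0, 0], [4.2, 3.5, 14.7, -0.45, 0, 0]],
  ],
  hand=0.46,
)

```text
time_s: 0.78
tcp_pos: [0.59, 0.147, 0.1505]
ee_rot: [[-0.0, -0.997, -0.079], [-0.0, -0.079, 0.997], [-1.0, 0.0, -0.0]]
wrist_force: [1.4, -1.0, 0.3]
gripper_width: 0.522
```

```bash
python3 - <<'E'
from m import *
n='wrist'
C=cal(n); p,d=r.capture(n); cv2.imwrite('pics/w1.png',p)
a=tw(-.0289,.190,.06); go((a,YAW))
P=points(C,d)
for k in ['orange','blue','red','pink']:
    for m,st,c in blobs(p,k,100): print(k,c,st,np.median(P[m&(d>0)],0).round(4))
E
```

```text
t 0.82 tcp [0.5903 0.1465 0.1507] F [-0.8 -0.6 -0.4] w 43.6
[9.07 0.04 0.04] [ 0.002 -0.001  0.001] |d|mm 91
orange [325.68011527 188.45917387] [ 318  156   18   67 1041] [0.5915 0.1342 0.0866]
blue [190.31867058  25.32453568] [ 178    0   25   52 1023] [0.7121 0.0224 0.0227]
pink [484.08005367 220.0872093 ] [ 455  194   59   53 2236] [0.4427 0.1669 0.042 ]
```

View pics/w1.png

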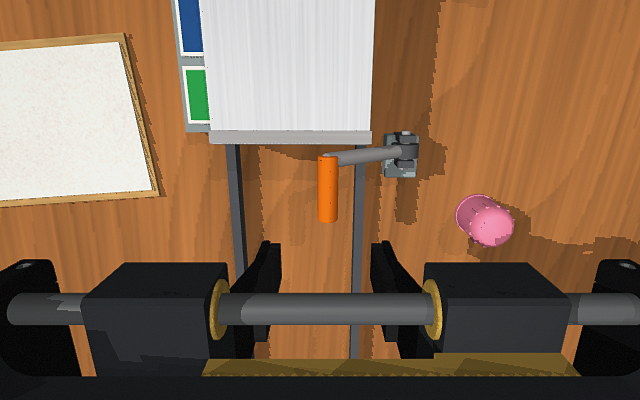

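The orange bar (326,188) sits between and ahead of the fingers, at world x of about 0.591. I'll descend astride it.

Request:
play_rows(
  plan=[
    [[3, 0, 0, 0, 0, 0], [6, 0, 0, 0, 0, 0], [9, 0, 0, 0, 0, 0], [9, 0, 0, 0, 0, 0]],
  ],
)

```text
time_s: 1.32
tcp_pos: [0.5887, 0.145, 0.0586]
ee_rot: [[-0.005, -0.997, -0.076], [-0.002, -0.076, 0.997], [-1.0, 0.005, -0.002]]
wrist_force: [1.3, 0.1, -0.1]
gripper_width: 0.461
```

```bash
python3 - <<'E'
from h import *
L=[]
for th in np.linspace(.95,-.16,6)[1:]:
    L.append((tw(-.098+.085*np.sin(th),.190,.03+.085*np.cos(th)-.019),YAW))
# overshoot for finger slack 14mm
L[-1]=(L[-1][0]-np.array([.016,0,0]),YAW)
go(*L)
E
```

```text
t 1.32 tcp [0.5887 0.145  0.0586] F [ 1.3  0.1 -0.1] w 40.1
[-1.58  1.14  0.17] [-0.008 -0.011 -0.027] |d|mm 20
[-2.66  2.68  0.17] [-0.008 -0.011 -0.027] |d|mm 38
[-3.38  4.42  0.16] [-0.008 -0.011 -0.027] |d|mm 56
[-3.7   6.27  0.16] [-0.008 -0.011 -0.027] |d|mm 73
[-3.59  9.75  0.28] [-0.008 -0.011 -0.027] |d|mm 104
```

Request:
play_rows(
  plan=[
    [[-1.4, 1.2, 0.1, 0, 0, 0], [-2.5, 2.8, 0.1, 0, 0, 0], [-3.2, 4.6, 0.1, 0, 0, 0], [-3.5, 6.5, 0.1, 0, 0, 0], [-3.6, 8.0, 0.1, 0, 0, 0]],
  ],
)

```text
time_s: 1.95
tcp_pos: [0.5088, 0.1418, 0.0979]
ee_rot: [[0.002, -0.997, -0.079], [0.001, -0.079, 0.997], [-1.0, -0.002, 0.001]]
wrist_force: [-0.4, -0.1, -0.5]
gripper_width: 0.46
```

Request:
play_rows(
  plan=[
    [[0, 0.6, 0, 0, 0, 0], [0, 1.2, 0, 0, 0, 0], [0, 1.2, 0, 0, 0, 0]],
  ],
)

```text
time_s: 2.33
tcp_pos: [0.498, 0.1408, 0.0964]
ee_rot: [[-0.0, -0.997, -0.079], [-0.0, -0.079, 0.997], [-1.0, 0.0, -0.0]]
wrist_force: [0.6, -0.5, 0.2]
gripper_width: 0.459
```

```bash
python3 - <<'E'
from m import *
for n in ['scene','side']:
    C=cal(n); p,d=r.capture(n); P=points(C,d); cv2.imwrite(f'pics/{n}1.png',p)
    for m,st,c in blobs(p,'orange',8): print(c,st[4],np.median(P[m&(d>0)],0))
print(tw(-.1065,.182,.115)); go((tw(0,-.13,.14),YAW))
E
```

```text
[362.28 182.  ] 50 [0.59549623 0.13788717 0.08415128]
[285.08333333 177.20833333] 24 [0.58894379 0.13314494 0.08758634]
[0.51309984 0.13278811 0.115     ]
t 2.42 tcp [0.4985 0.1409 0.0964] F [-0.4 -0.5  0.7] w 40.3
[ -4.36 -12.01 -32.13] [ 0.005 -0.001 -0.   ] |d|mm 346
```

The lever did not move: with that slack the finger tips rose over the bar. I'll redo it lower and with a narrower straddle.

```bash
python3 - <<'E'
from h import *
a=tw(-.0269,.187,.050)
go((a+[0,0,.08],YAW),(a,YAW))
E
```

```text
t 2.42 tcp [0.4985 0.1409 0.0964] F [-0.4 -0.5  0.7] w 40.3
[-3.36 -9.35 -0.43] [ 0.005 -0.001 -0.   ] |d|mm 99
[ 4.64 -9.35 -0.43] [ 0.005 -0.001 -0.   ] |d|mm 104
```

Request:
play_rows(
  plan=[
    [[-3.4, 0, 0, 0, 0, 0], [-3.4, -4.7, -0.2, 0, 0, 0], [-3.4, -9.4, -0.4, 0, 0, 0], [-3.4, -9.4, -0.4, 0, 0, 0], [-1.4, -9.4, -0.4, 0, 0, 0]],
  ],
)

```text
time_s: 3.05
tcp_pos: [0.5934, 0.1443, 0.111]
ee_rot: [[0.002, -0.997, -0.078], [0.001, -0.078, 0.997], [-1.0, -0.002, 0.001]]
wrist_force: [0.1, -0.4, 0.3]
gripper_width: 0.457
```

Request:
play_rows(
  plan=[
    [[2, 0, 0, 0, 0, 0], [4, 0, 0, 0, 0, 0], [6, 0, 0, 0, 0, 0], [6, 0, 0, 0, 0, 0]],
  ],
)

```text
time_s: 3.55
tcp_pos: [0.5904, 0.1434, 0.0487]
ee_rot: [[-0.004, -0.997, -0.078], [-0.002, -0.078, 0.997], [-1.0, 0.004, -0.002]]
wrist_force: [0.3, 0.7, 0.2]
gripper_width: 0.463
```

Request:
play_rows(
  plan=[
    [[0, 0, 0, 0, 0, 0], [0, 0, 0, 0, 0, 0], [0, 0, 0, 0, 0, 0]],
  ],
  hand=0.24,
)

```text
time_s: 3.92
tcp_pos: [0.5925, 0.1444, 0.0513]
ee_rot: [[0.001, -0.997, -0.078], [0.001, -0.078, 0.997], [-1.0, -0.001, 0.001]]
wrist_force: [-2.2, 0.6, 0.8]
gripper_width: 0.258
```

```bash
python3 - <<'E'
from h import *
L=[]
for th in np.linspace(.95,-.12,9)[1:]:
    L.append((tw(-.098+.085*np.sin(th)-.002,.187,.03+.085*np.cos(th)-.028),YAW))
go(*L)
p,d=r.capture('side'); cv2.imwrite('pics/s2.png',cv2.resize(p[100:250,200:400],None,fx=3,fy=3))
E
```

```text
t 3.92 tcp [0.5925 0.1444 0.0513] F [-2.2  0.6  0.8] w 22.4
[-0.89  1.16 -0.04] [0.005 0.003 0.006] |d|mm 15
[-1.66  1.99 -0.04] [0.005 0.003 0.006] |d|mm 26
[-2.32  2.92 -0.04] [0.005 0.003 0.006] |d|mm 37
[-2.85  3.93 -0.04] [0.005 0.003 0.006] |d|mm 49
[-3.24  4.99 -0.03] [0.005 0.003 0.006] |d|mm 60
[-3.48  6.1  -0.03] [0.005 0.003 0.006] |d|mm 70
[-3.57  7.23 -0.03] [0.005 0.003 0.006] |d|mm 81
[-3.51  8.37 -0.03] [0.005 0.003 0.006] |d|mm 91
```

View pics/s2.png

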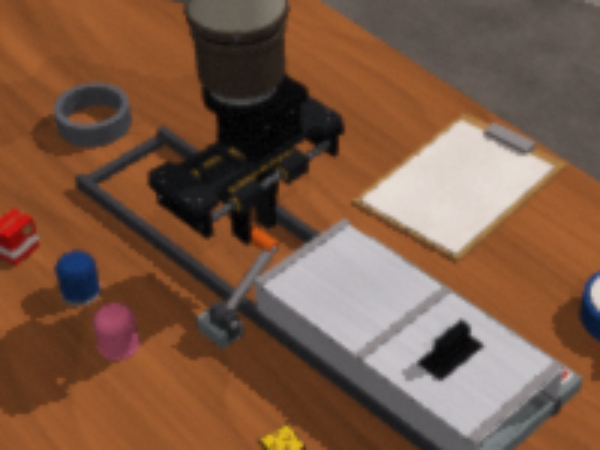

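The bar is now between the fingers (about 265,238 in the crop). I'll sweep the arc.

Request:
play_rows(
  plan=[
    [[-0.7, 1.1, 0, 0, 0, 0], [-1.5, 2.0, 0, 0, 0, 0], [-2.1, 2.9, 0, 0, 0, 0], [-2.6, 3.9, 0, 0, 0, 0], [-2.6, 3.9, 0, 0, 0, 0]],
  ],
)

```text
time_s: 4.6
tcp_pos: [0.5528, 0.1412, 0.0773]
ee_rot: [[0.001, -0.997, -0.079], [0.001, -0.079, 0.997], [-1.0, -0.001, 0.0]]
wrist_force: [0.3, -0.3, -0.0]
gripper_width: 0.238
```

Request:
play_rows(
  plan=[
    [[-0.4, 1.1, 0, 0, 0, 0], [-0.7, 2.2, 0, 0, 0, 0], [-0.8, 3.3, 0, 0, 0, 0], [-0.8, 4.5, 0, 0, 0, 0], [-0.8, 4.8, 0, 0, 0, 0]],
  ],
)

```text
time_s: 5.22
tcp_pos: [0.5044, 0.1372, 0.0846]
ee_rot: [[-0.0, -0.997, -0.079], [-0.0, -0.079, 0.997], [-1.0, 0.0, -0.0]]
wrist_force: [0.9, 0.4, 0.8]
gripper_width: 0.235
```

```bash
python3 - <<'E'
from m import *
go((tw(-.1065,.187,.11),YAW))
p,d=r.capture('side'); cv2.imwrite('pics/s3.png',cv2.resize(p[100:250,200:400],None,fx=3,fy=3))
P=points(cal('side'),d)
for m,st,c in blobs(p,'orange',8): print(c,st[4],np.median(P[m&(d>0)],0))
E
```

```text
t 5.22 tcp [0.5044 0.1372 0.0846] F [0.9 0.4 0.8] w 20.5
[-2.54 -0.83 -0.01] [ 0.007 -0.001 -0.002] |d|mm 27
[285.03846154 177.19230769] 26 [0.58962539 0.13268809 0.08677082]
```

View pics/s3.png

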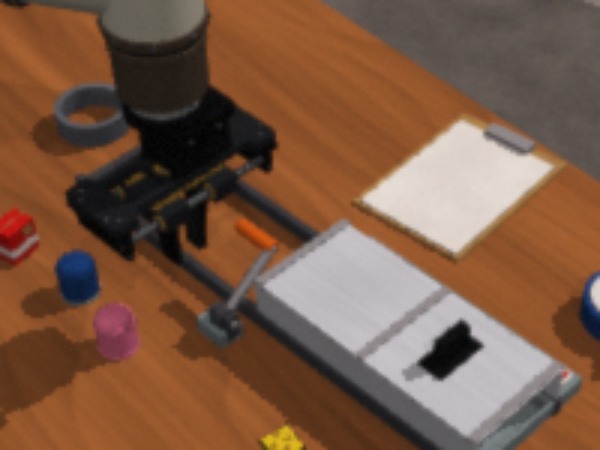

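```bash
python3 - <<'E'
from m import *
for n in ['scene','side']:
    p,d=r.capture(n); C=cal(n);P=points(C,d)
    for m,st,c in blobs(p,'orange',8):
        m=cv2.dilate(m.astype(np.uint8),np.ones((3,3)))>0
        q=P[m&(d>0)]; q=q[q[:,2]>.06]; a=np.radians(YAW);l=(q[:,:2]-O)@np.array([[np.cos(a),-np.sin(a)],[np.sin(a),np.cos(a)]])
        print(n,np.percentile(l,[2,50,98],0).round(4),np.percentile(q[:,2],[2,50,98]))
E
```

```text
scene [[-0.0322  0.1533]
 [-0.0227  0.1797]
 [-0.0186  0.2022]] [0.07592127 0.08341913 0.08798392]
side [[-0.0358  0.1522]
 [-0.0305  0.1756]
 [-0.0237  0.2019]] [0.08190277 0.08632486 0.08986582]
```

```bash
python3 - <<'E'
from m import *
C=cal('side')
f=lambda p:(np.array(proj(C,p))-[200,100])*3
for p in [(.5925,.1444,.0513),tw(-.0269-.018,.187,.05),tw(-.0269+.018,.187,.05),tw(-.029,.153,.079),tw(-.029,.203,.079),tw(-.098,.158,.03)]: print(f(p))
print('now tip',f((.5044,.1372,.0846)))
E
```

```text
[252.41246993 250.32603211]
[239.52353512 260.36308966]
[265.1588916  243.04373749]
[272.11167736 248.46487876]
[238.74867842 224.73138546]
[221.00266539 315.01376293]
now tip [184.3392562  270.93050407]
```

```bash
python3 - <<'E'
from m import *
s=r.sense(); print(s['tcp_pos'])
for n in ['side','scene']:
    p,d=r.capture(n);C=cal(n);P=points(C,d)
    m=(d>0)&(np.abs(P[...,0]-.504)<.06)&(np.abs(P[...,1]-.137)<.03)&(P[...,2]>.04)&(P[...,2]<.2)
    q=P[m]; print(n,len(q))
    for z in np.arange(.04,.2,.01):
        k=q[(q[:,2]>=z)&(q[:,2]<z+.01)]
        if len(k): print(round(z,3),len(k),k[:,:2].min(0).round(3),k[:,:2].max(0).round(3))
    u,v=proj(C,s['tcp_pos']); u,v=int(u),int(v); cv2.circle(p,(u,v),1,(0,0,255),-1); c=p[v-60:v+40,u-70:u+70]
    cv2.imwrite(f'pics/{n}t.png',cv2.resize(c,None,fx=5,fy=5,interpolation=0))
E
```

```text
[0.50558566 0.13749084 0.08466299]
side 242
0.04 28 [0.444 0.107] [0.553 0.165]
0.05 9 [0.546 0.107] [0.558 0.114]
0.06 6 [0.554 0.108] [0.561 0.112]
0.11 17 [0.487 0.124] [0.526 0.144]
0.12 32 [0.486 0.124] [0.527 0.146]
0.13 34 [0.486 0.123] [0.527 0.143]
0.14 31 [0.484 0.12 ] [0.529 0.142]
0.15 24 [0.484 0.12 ] [0.528 0.143]
0.16 18 [0.518 0.125] [0.534 0.147]
0.17 8 [0.522 0.124] [0.528 0.146]
0.18 10 [0.464 0.124] [0.524 0.138]
0.19 25 [0.461 0.107] [0.561 0.16 ]
scene 220
0.04 11 [0.446 0.107] [0.536 0.165]
0.05 1 [0.553 0.108] [0.553 0.108]
0.11 27 [0.491 0.125] [0.529 0.147]
0.12 37 [0.489 0.122] [0.531 0.148]
0.13 36 [0.493 0.123] [0.529 0.149]
0.14 31 [0.489 0.123] [0.532 0.142]
0.15 26 [0.486 0.123] [0.534 0.142]
0.16 12 [0.487 0.122] [0.535 0.132]
0.17 2 [0.489 0.122] [0.536 0.128]
0.18 12 [0.493 0.107] [0.554 0.132]
0.19 25 [0.492 0.108] [0.561 0.125]
```

View pics/sidet.png

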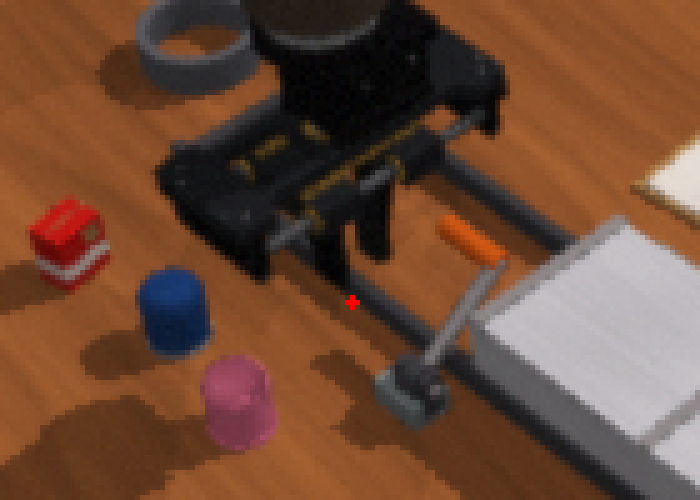

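Both cameras place the fingertips about 25 mm above the reported TCP. I'll confirm with the wrist camera.

```bash
python3 - <<'E'
from m import *
s=r.sense();C=cal('wrist'); p,d=r.capture('wrist');P=points(C,d)
q=(P-s['tcp_pos'])@s['ee_rot']  # tool frame
m=(d>0)&(d<.4)&(np.abs(q[...,1])<.05)&(q[...,0]>-.16)&(q[...,0]<.02)&(np.abs(q[...,2])<.03)
k=q[m]
for x in np.arange(-.16,.02,.005):
    a=k[(k[:,0]>=x)&(k[:,0]<x+.005)]
    if len(a): print(round(x,3),len(a),np.percentile(a[:,1:],[2,98],0).round(3).ravel())
cv2.imwrite('pics/w4.png',p)
for n in ['side','scene']:
    p,d=r.capture(n);C=cal(n);P=points(C,d)
    m=(d>0)&(np.abs(P[...,0]-.504)<.04)&(np.abs(P[...,1]-.137)<.03)&(P[...,2]>.07)&(P[...,2]<.2)
    print(n,np.sort(P[m][:,2])[:12].round(4))
E
```

```text
-0.14 6527 [-0.048 -0.027  0.048 -0.025]
-0.135 5837 [-0.048 -0.027  0.048 -0.024]
-0.13 5763 [-0.038 -0.025  0.041 -0.023]
-0.125 6679 [-0.043 -0.03   0.042 -0.022]
-0.12 1501 [-0.049 -0.03   0.049 -0.019]
-0.115 182 [-0.016 -0.025  0.015 -0.012]
-0.11 187 [-0.016 -0.019  0.015 -0.008]
-0.105 175 [-0.016 -0.017  0.015 -0.004]
-0.1 183 [-0.016 -0.013  0.015  0.001]
-0.095 152 [-0.016 -0.01   0.015  0.006]
-0.09 142 [-0.016 -0.006  0.015  0.01 ]
-0.085 110 [-0.016 -0.002  0.015  0.011]
-0.08 543 [-0.019 -0.012  0.018  0.009]
-0.075 370 [-0.02  -0.012  0.019  0.007]
-0.07 387 [-0.021 -0.012  0.02  -0.007]
-0.065 307 [-0.022 -0.012  0.021 -0.01 ]
-0.06 329 [-0.021 -0.012  0.02  -0.   ]
-0.055 351 [-0.02  -0.012  0.018  0.002]
-0.05 241 [-0.019 -0.012  0.018  0.005]
-0.045 237 [-0.019 -0.012  0.018  0.008]
-0.04 230 [-0.019 -0.012  0.018  0.004]
-0.035 190 [-0.019 -0.012  0.018  0.008]
-0.03 31 [-0.018 -0.012  0.017  0.003]
side [0.1146 0.1156 0.116  0.1163 0.117  0.1172 0.1173 0.1174 0.1176 0.1177
 0.1178 0.118 ]
scene [0.1128 0.1128 0.1129 0.113  0.1142 0.1144 0.1148 0.1151 0.1151 0.116
 0.1161 0.1163]
```

View pics/w4.png

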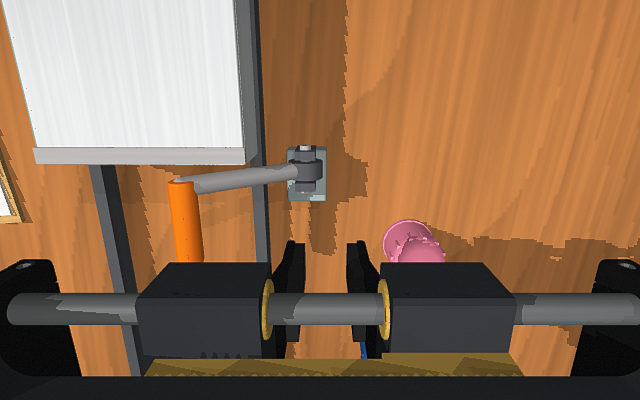

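The wrist depth also shows the tips ending about 28 mm short of the reported TCP along tool x. I'll add that offset and target the true tips from now on.

```bash
sed -i "s/(np.array(p)-s\['tcp_pos'\])/(np.array(p)+[0,0,-.028]-s['tcp_pos'])/" h.py; python3 - <<'E'
from h import *
a=tw(-.0275,.187,.050)
go((tw(-.0275,.187,.12),YAW),(a,YAW))
E
```

```text
t 5.62 tcp [0.5057 0.1374 0.0844] F [-0.6 -0.8 -0.3] w 20.8
[-0.76 -8.6  -0.02] [ 0.004 -0.001 -0.001] |d|mm 86
[ 6.24 -8.6  -0.02] [ 0.004 -0.001 -0.001] |d|mm 106
```

Request:
play_rows(
  plan=[
    [[-1, 0, 0, 0, 0, 0], [-1, -4.3, 0, 0, 0, 0], [-1, -8.6, 0, 0, 0, 0], [-1, -8.6, 0, 0, 0, 0], [-1, -8.6, 0, 0, 0, 0]],
  ],
  hand=0.42,
)

```text
time_s: 6.25
tcp_pos: [0.5907, 0.1439, 0.0945]
ee_rot: [[-0.001, -0.997, -0.078], [-0.0, -0.078, 0.997], [-1.0, 0.001, -0.0]]
wrist_force: [0.2, 0.2, 0.3]
gripper_width: 0.42
```

Request:
play_rows(
  plan=[
    [[2, 0, 0, 0, 0, 0], [4, 0, 0, 0, 0, 0], [6, 0, 0, 0, 0, 0], [7.2, 0, 0, 0, 0, 0], [7.2, 0, 0, 0, 0, 0]],
  ],
)

```text
time_s: 6.88
tcp_pos: [0.5903, 0.1439, 0.0222]
ee_rot: [[-0.002, -0.997, -0.079], [-0.001, -0.079, 0.997], [-1.0, 0.002, -0.001]]
wrist_force: [-0.2, 0.8, -0.2]
gripper_width: 0.42
```

Request:
play_rows(
  plan=[
    [[0, 0, 0, 0, 0, 0], [0, 0, 0, 0, 0, 0], [0, 0, 0, 0, 0, 0]],
  ],
  hand=0.24,
)

```text
time_s: 7.25
tcp_pos: [0.5915, 0.1443, 0.0232]
ee_rot: [[0.001, -0.997, -0.078], [0.001, -0.078, 0.997], [-1.0, -0.001, 0.0]]
wrist_force: [0.0, 0.5, -0.2]
gripper_width: 0.258
```

```bash
python3 - <<'E'
from h import *
L=[]
for th in np.linspace(.95,-.12,9)[1:]:
    L.append((tw(-.098+.085*np.sin(th)-.002,.187,.03+.085*np.cos(th)-.028),YAW))
go(*L)
p,d=r.capture('side'); cv2.imwrite('pics/s5.png',cv2.resize(p[100:250,200:400],None,fx=3,fy=3))
E
```

```text
t 7.25 tcp [0.5915 0.1443 0.0232] F [ 0.   0.5 -0.2] w 22.4
[-0.91  1.06 -0.03] [0.005 0.002 0.006] |d|mm 14
[-1.68  1.9  -0.03] [0.005 0.002 0.006] |d|mm 25
[-2.34  2.82 -0.03] [0.005 0.002 0.006] |d|mm 37
[-2.87  3.83 -0.03] [0.005 0.002 0.006] |d|mm 48
[-3.26  4.9  -0.03] [0.005 0.002 0.006] |d|mm 59
[-3.5   6.01 -0.03] [0.005 0.002 0.006] |d|mm 69
[-3.59  7.14 -0.03] [0.005 0.002 0.006] |d|mm 80
[-3.53  8.27 -0.03] [0.005 0.002 0.006] |d|mm 90
```

View pics/s5.png

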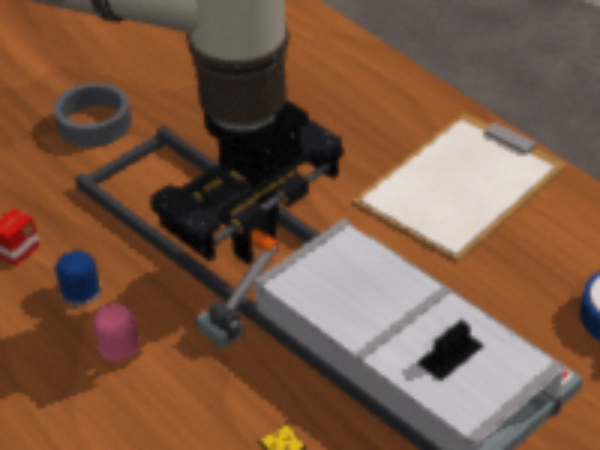

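Now the bar is properly between the fingers. Sweeping.

Request:
play_rows(
  plan=[
    [[-0.7, 1.1, 0, 0, 0, 0], [-1.5, 1.9, 0, 0, 0, 0], [-2.1, 2.8, 0, 0, 0, 0], [-2.6, 3.8, 0, 0, 0, 0], [-2.6, 3.8, 0, 0, 0, 0]],
  ],
)

```text
time_s: 7.92
tcp_pos: [0.5545, 0.1419, 0.0505]
ee_rot: [[0.005, -0.997, -0.079], [0.002, -0.079, 0.997], [-1.0, -0.005, 0.002]]
wrist_force: [2.9, 0.7, 1.9]
gripper_width: 0.236
```

Request:
play_rows(
  plan=[
    [[-0.4, 1.1, 0, 0, 0, 0], [-0.7, 2.2, 0, 0, 0, 0], [-0.8, 3.3, 0, 0, 0, 0], [-0.8, 4.5, 0, 0, 0, 0], [-0.8, 4.8, 0, 0, 0, 0]],
  ],
)

```text
time_s: 8.55
tcp_pos: [0.5082, 0.1377, 0.0565]
ee_rot: [[0.007, -0.997, -0.08], [0.002, -0.08, 0.997], [-1.0, -0.007, 0.001]]
wrist_force: [18.3, -5.6, -12.3]
gripper_width: 0.242
```

```bash
python3 - <<'E'
from m import *
go((tw(-.1065,.187,.11),YAW))
p,d=r.capture('side'); cv2.imwrite('pics/s6.png',cv2.resize(p[100:250,200:400],None,fx=3,fy=3))
P=points(cal('side'),d)
for m,st,c in blobs(p,'orange',8): print(c,st[4],np.median(P[m&(d>0)],0))
E
```

```text
t 8.55 tcp [0.5082 0.1377 0.0565] F [ 18.3  -5.6 -12.3] w 21.1
[-2.55 -0.47 -0.03] [0.012 0.006 0.042] |d|mm 26
[268.5 184.5] 8 [0.51478679 0.10981444 0.12166543]
```

View pics/s6.png

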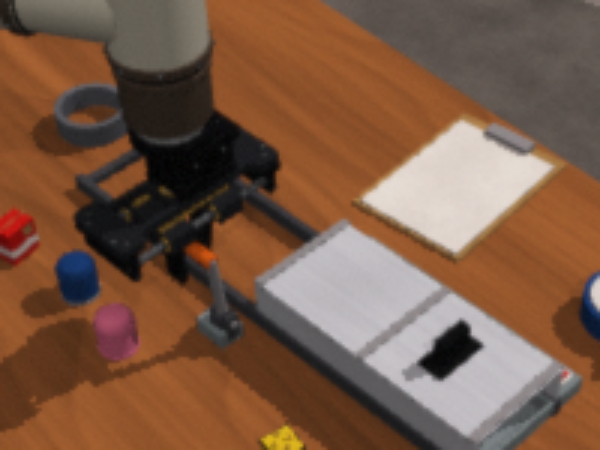

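The lever is upright against its stop. I'll ease off, lift, and go to the hood's −y side of the fin.

Request:
play_rows(
  plan=[
    [[-0.2, -0.5, 0, 0, 0, 0], [-2.5, -0.5, 0, 0, 0, 0], [-6, -0.5, 0, 0, 0, 0], [-9, -0.5, 0, 0, 0, 0]],
  ],
)

```text
time_s: 9.1
tcp_pos: [0.5081, 0.1369, 0.1463]
ee_rot: [[-0.005, -0.997, -0.078], [-0.002, -0.078, 0.997], [-1.0, 0.005, -0.002]]
wrist_force: [0.3, 0.3, -0.3]
gripper_width: 0.241
```

```bash
python3 - <<'E'
from m import *
go((tw(0,-.098,.15),YAW),(tw(0,-.098,.072),YAW))
p,d=r.capture('side');P=points(cal('side'),d)
for m,st,c in blobs(p,'orange',8): print(c,st[4],np.median(P[m&(d>0)],0),tw(-.1065,.178,.12))
E
```

```text
t 9.1 tcp [0.5081 0.1369 0.1463] F [ 0.3  0.3 -0.3] w 21.0
[  2.42 -11.12 -28.45] [ 0.002 -0.009 -0.028] |d|mm 306
[ 10.22 -11.16 -28.44] [ 0.002 -0.009 -0.028] |d|mm 322
[264.62068966 181.62068966] 29 [0.51247961 0.12665303 0.12227003] [0.51341019 0.12880017 0.12      ]
```

Lever stayed upright (bar at 0.512, 0.127, 0.122).

Request:
play_rows(
  plan=[
    [[0, -2.2, -5.7, 0, 0, 0], [1, -4.4, -11.4, 0, 0, 0], [1.5, -6.7, -17.1, 0, 0, 0], [2, -8.9, -22.8, 0, 0, 0], [2.4, -11.1, -28.4, 0, 0, 0]],
  ],
  hand=0.08,
)

```text
time_s: 9.78
tcp_pos: [0.6417, -0.1379, 0.1208]
ee_rot: [[-0.005, -0.997, -0.078], [0.001, -0.078, 0.997], [-1.0, 0.005, 0.001]]
wrist_force: [0.1, 0.8, 0.1]
gripper_width: 0.083
```

Request:
play_rows(
  plan=[
    [[0, 0, 0, 0, 0, 0], [0, 0, 0, 0, 0, 0]],
  ],
)

```text
time_s: 10.02
tcp_pos: [0.6415, -0.1365, 0.1211]
ee_rot: [[-0.004, -0.997, -0.078], [0.001, -0.078, 0.997], [-1.0, 0.004, 0.001]]
wrist_force: [0.0, 0.8, -1.3]
gripper_width: 0.085
```

```bash
python3 - <<'E'
from m import *
go((tw(0,-.098,.073),YAW))
p,d=r.capture('wrist');P=points(cal('wrist'),d);cv2.imwrite('pics/w7.png',p)
for m,st,c in blobs(p,'black',200):
  q=P[m&(d>0)];q=q[(q[:,2]>.085)&(q[:,2]<.1)]
  if len(q)>50:print(c,np.median(q,0),q.min(0),q.max(0),tw(0,-.06,.096))
E
```

```text
t 10.03 tcp [ 0.6415 -0.1365  0.1211] F [ 0.   0.8 -1.3] w 7.4
[ 7.61  0.03 -0.17] [-0.     0.006 -0.024] |d|mm 76
[326.67609296 278.1287177 ] [ 0.63951562 -0.101595    0.09565236] [ 0.61876509 -0.10572955  0.08507659] [ 0.64457848 -0.0920356   0.09761776] [ 0.63805535 -0.10021913  0.096     ]
```

View pics/w7.png

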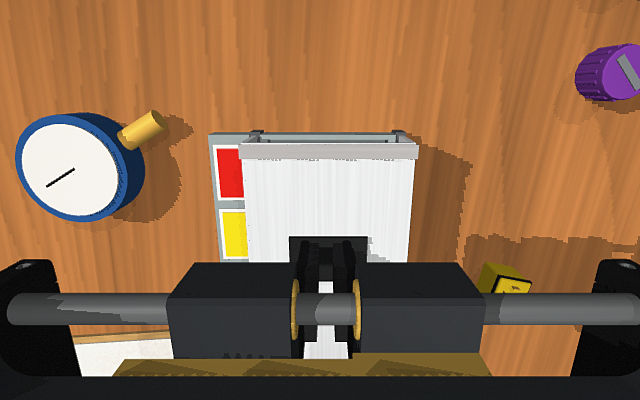

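Request:
play_rows(
  plan=[
    [[2.5, 0, 0, 0, 0, 0], [5, 0, 0, 0, 0, 0], [7.5, 0, -0.2, 0, 0, 0], [7.5, 0, 0, 0, 0, 0]],
  ],
)

```text
time_s: 10.58
tcp_pos: [0.641, -0.1351, 0.0457]
ee_rot: [[-0.006, -0.997, -0.08], [0.0, -0.08, 0.997], [-1.0, 0.005, 0.001]]
wrist_force: [0.3, 1.2, 0.4]
gripper_width: 0.08
```

```bash
python3 - <<'E'
from m import *
go((tw(0,.240-.007-.012+.004,.074),YAW))
E
```

```text
t 10.57 tcp [ 0.641  -0.1351  0.0457] F [0.3 1.2 0.4] w 7.0
[ 0.   -0.05 32.  ] [ 0.013  0.005 -0.031] |d|mm 320
```

Request:
play_rows(
  plan=[
    [[0, 0, 1, 0, 0, 0], [0, 0, 2, 0, 0, 0], [0, 0, 4, 0, 0, 0], [0, 0, 6.5, 0, 0, 0], [0, 0, 9.5, 0, 0, 0]],
  ],
)

```text
time_s: 11.2
tcp_pos: [0.6369, -0.0408, 0.049]
ee_rot: [[0.003, -0.997, -0.079], [-0.0, -0.079, 0.997], [-1.0, -0.003, -0.001]]
wrist_force: [1.1, -2.7, 1.0]
gripper_width: 0.078
```

Request:
play_rows(
  plan=[
    [[0, 0, 3, 0, 0, 0], [0, 0, 6, 0, 0, 0], [0, 0, 9, 0, 0, 0], [0, 0, 12, 0, 0, 0], [0, 0, 15, 0, 0, 0]],
  ],
)

```text
time_s: 11.82
tcp_pos: [0.6249, 0.1095, 0.0488]
ee_rot: [[0.003, -0.997, -0.079], [0.0, -0.079, 0.997], [-1.0, -0.003, 0.0]]
wrist_force: [2.6, -2.0, 1.3]
gripper_width: 0.078
```

```bash
python3 - <<'E'
from m import *
go((tw(0,.240-.007-.012+.004,.074),YAW))
p,d=r.capture('side');cv2.imwrite('pics/s8.png',p)
E
```

```text
t 11.82 tcp [0.6249 0.1095 0.0488] F [ 2.6 -2.   1.3] w 6.8
[0.28 0.31 7.49] [0.01  0.001 0.018] |d|mm 75
```

View pics/s8.png

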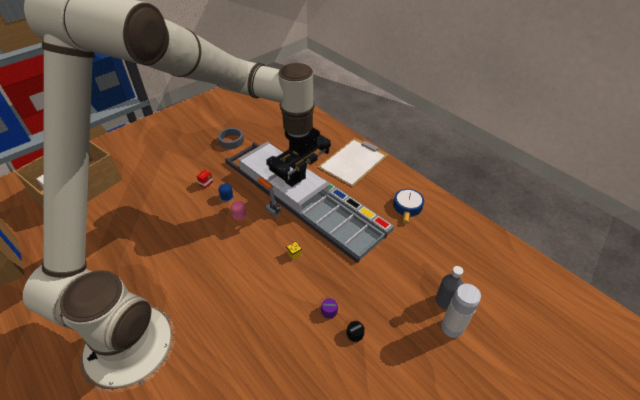

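The hood is sliding and the slots are uncovered. Continuing to the end stop.

Request:
play_rows(
  plan=[
    [[0, 0.1, 2.5, 0, 0, 0], [0, 0.2, 5, 0, 0, 0], [0, 0.3, 6.5, 0, 0, 0], [0, 0.3, 7.2, 0, 0, 0], [0, 0.3, 7.6, 0, 0, 0]],
  ],
)

```text
time_s: 12.5
tcp_pos: [0.615, 0.1808, 0.0479]
ee_rot: [[-0.001, -0.997, -0.079], [-0.004, -0.079, 0.997], [-1.0, 0.002, -0.004]]
wrist_force: [4.1, -13.2, 2.4]
gripper_width: 0.077
```

Request:
play_rows(
  plan=[
    [[0, 0, 0.3, 0, 0, 0], [0, 0, 0.6, 0, 0, 0]],
  ],
)

```text
time_s: 12.75
tcp_pos: [0.6148, 0.1808, 0.048]
ee_rot: [[-0.004, -0.997, -0.077], [-0.012, -0.077, 0.997], [-1.0, 0.005, -0.011]]
wrist_force: [8.1, -27.4, 3.2]
gripper_width: 0.078
```

```bash
cat > hood.py <<'E'
from m import *
def hood():
  a=np.radians(YAW)
  for n in ['scene','side']:
    p,d=r.capture(n);P=points(cal(n),d)
    l=(P[...,:2]-O)@np.array([[np.cos(a),-np.sin(a)],[np.sin(a),np.cos(a)]])
    g=p.min(-1)>120
    m=(d>0)&(P[...,2]>.058)&(P[...,2]<.068)&(abs(l[...,0])<.055)&(l[...,1]>-.2)&(l[...,1]<.5)&g
    print(n,'hood y',np.percentile(l[m][:,1],[.5,99.5]).round(4))
    for m,st,c in blobs(p,'orange',8): print('bar',np.median(P[m&(d>0)],0).round(3),st[4])
  return
E
python3 - <<'E'
from hood import *
go((tw(0,.225,.074),YAW)); hood()
E
```

```text
t 12.75 tcp [0.6148 0.1808 0.048 ] F [  8.1 -27.4   3.2] w 6.8
[ 0.19 -0.14  0.31] [-0.002 -0.065 -0.027] |d|mm 4
scene hood y [0.153  0.4435]
bar [0.518 0.132 0.119] 61
side hood y [0.1521 0.4419]
bar [0.513 0.124 0.122] 20
```

Hood is at its stop. I'll back off, lift, and measure the parts.

Request:
play_rows(
  plan=[
    [[0, 0, -1.5, 0, 0, 0], [-4, 0, -1.5, 0, 0, 0], [-9, 0, -1.5, 0, 0, 0], [-9, 0, -1.5, 0, 0, 0]],
  ],
  hand=0.85,
)

```text
time_s: 13.35
tcp_pos: [0.6186, 0.1754, 0.1427]
ee_rot: [[0.009, -0.997, -0.079], [0.005, -0.079, 0.997], [-1.0, -0.01, 0.004]]
wrist_force: [0.2, 0.5, 0.3]
gripper_width: 0.449
```

```bash
cat > parts.py <<'E'
from m import *
PR={'filter':('blue',.046,(.45,.255)),'carton':('red',.044,(.43,.352)),'relay':('yellow',.034,(.468,-.056)),'cap':('black',.032,(.425,-.34)),'bush':('green',.036,(.4,0))}
def parts(names=PR,cams=('scene','side'),where={}):
  for n in cams:
    p,d=r.capture(n);C=cal(n);P=points(C,d)
    for k in names:
      col,h,xy=PR[k]; xy=where.get(k,xy)
      for m,st,c in blobs(p,col,12):
        q=P[m&(d>0)]
        if len(q)==0: continue
        md=np.median(q,0)
        if np.hypot(*(md[:2]-xy))>.07: continue
        mm=(d>0)&(np.hypot(P[...,0]-md[0],P[...,1]-md[1])<.04)
        top=P[mm&(abs(P[...,2]-h)<.003)]
        allq=P[mm&(P[...,2]>.006)&(P[...,2]<h+.008)]
        if len(top)<4: print(n,k,'few top',md.round(4)); continue
        print(n,k,c.round(0),'top mean',top[:,:2].mean(0).round(4),'bbox mid',((top[:,:2].max(0)+top[:,:2].min(0))/2).round(4),'ext',np.ptp(top[:,:2],axis=0).round(3),'rect ang',np.round(cv2.minAreaRect(top[:,:2].astype(np.float32)*1000),1) if 0 else [np.round(x,1) for x in cv2.minAreaRect(top[:,:2].astype(np.float32)*1000)],len(top),'allmid',((allq[:,:2].max(0)+allq[:,:2].min(0))/2).round(4))
E
python3 - <<'E'
from parts import *
go((np.array([.45,.255,.15]),0)); parts()
E
```

```text
t 13.35 tcp [0.6186 0.1754 0.1427] F [0.2 0.5 0.3] w 39.1
[ 1.96 16.2   9.25] [0.452 0.026 0.054] |d|mm 188
scene relay [286. 196.] top mean [ 0.4724 -0.0569] bbox mid [ 0.4714 -0.0559] ext [0.033 0.031] rect ang [array([471.6, -57.4]), array([29.8, 31.2]), np.float64(79.3)] 46 allmid [ 0.469  -0.0565]
side filter [225. 192.] top mean [0.4452 0.258 ] bbox mid [0.4447 0.2588] ext [0.034 0.034] rect ang [array([445.1, 257.9]), array([31.7, 29. ]), np.float64(39.4)] 64 allmid [0.4465 0.2597]
side carton [204. 176.] top mean [0.429  0.3567] bbox mid [0.4288 0.3553] ext [0.041 0.036] rect ang [array([427.6, 357. ]), array([38.8, 30.8]), np.float64(16.9)] 76 allmid [0.4295 0.3553]
side carton [206. 185.] top mean [0.429  0.3567] bbox mid [0.4288 0.3553] ext [0.041 0.036] rect ang [array([427.6, 357. ]), array([38.8, 30.8]), np.float64(16.9)] 76 allmid [0.4295 0.3553]
side relay [294. 250.] top mean [ 0.4667 -0.0574] bbox mid [ 0.4675 -0.0561] ext [0.033 0.036] rect ang [array([467.1, -56.4]), array([31.9, 31. ]), np.float64(80.2)] 97 allmid [ 0.4674 -0.0561]
side cap [355. 332.] top mean [ 0.4276 -0.3376] bbox mid [ 0.4282 -0.337 ] ext [0.039 0.039] rect ang [array([ 428.1, -337.1]), array([37.8, 37.1]), np.float64(63.7)] 183 allmid [ 0.4282 -0.3372]
```

Request:
play_rows(
  plan=[
    [[0, 3.4, 3.5, 0, 0, 0], [0, 6.8, 7, 0, 0, 0], [0, 10.2, 10.5, 0, 0, 0], [0, 13.6, 14, 0, 0, 0], [0, 16.8, 17, 0, 0, 0]],
  ],
)

```text
time_s: 14.08
tcp_pos: [0.4328, 0.3307, 0.1357]
ee_rot: [[-0.003, -0.997, -0.079], [-0.002, -0.079, 0.997], [-1.0, 0.003, -0.002]]
wrist_force: [0.9, 1.0, -0.1]
gripper_width: 0.849
```

Request:
play_rows(
  plan=[
    [[0, 0, 0, 0, 0, 0], [0, 0, 0, 0, 0, 0]],
  ],
)

```text
time_s: 14.32
tcp_pos: [0.4346, 0.33, 0.1365]
ee_rot: [[-0.002, -0.997, -0.079], [-0.002, -0.079, 0.997], [-1.0, 0.002, -0.001]]
wrist_force: [0.5, -0.2, 0.3]
gripper_width: 0.849
```

```bash
python3 - <<'E'
from parts import *
p,d=r.capture('wrist'); cv2.imwrite('pics/w9.png',p)
parts(['filter','carton'],['wrist','scene','side'])
go((np.array([.4475,.2595,.12]),YAW),(np.array([.4475,.2595,.010]),YAW))
E
```

```text
wrist filter [319. 110.] top mean [0.4466 0.2624] bbox mid [0.4466 0.2621] ext [0.037 0.036] rect ang [array([446.7, 263.2]), array([35.9, 34.8]), np.float64(44.7)] 1519 allmid [0.4466 0.2628]
wrist carton [328. 199.] top mean [0.4288 0.3588] bbox mid [0.4287 0.3591] ext [0.043 0.035] rect ang [array([428.7, 359.3]), array([38.1, 28.4]), np.float64(15.1)] 1330 allmid [0.4289 0.3587]
wrist carton [330. 216.] top mean [0.4288 0.3588] bbox mid [0.4287 0.3591] ext [0.043 0.035] rect ang [array([428.7, 359.3]), array([38.1, 28.4]), np.float64(15.1)] 1330 allmid [0.4289 0.3587]
wrist carton [333. 235.] top mean [0.4288 0.3588] bbox mid [0.4287 0.3591] ext [0.043 0.035] rect ang [array([428.7, 359.3]), array([38.1, 28.4]), np.float64(15.1)] 1330 allmid [0.4289 0.3587]
scene filter [370. 158.] top mean [0.4498 0.261 ] bbox mid [0.4515 0.2596] ext [0.026 0.029] rect ang [array([452.1, 260. ]), array([26.3, 28.3]), np.float64(9.9)] 32 allmid [0.4516 0.261 ]
scene carton [390. 149.] top mean [0.4315 0.3576] bbox mid [0.4302 0.3584] ext [0.041 0.028] rect ang [array([430.3, 359.1]), array([40.2,
[... 277 characters left out ...]
.4472 0.258 ] bbox mid [0.4463 0.2563] ext [0.033 0.038] rect ang [array([445.7, 258.7]), array([33. , 35.2]), np.float64(49.6)] 60 allmid [0.447  0.2583]
side carton [204. 176.] top mean [0.429  0.3567] bbox mid [0.4281 0.3566] ext [0.039 0.036] rect ang [array([428.8, 358.1]), array([35.7, 28.7]), np.float64(18.7)] 68 allmid [0.4296 0.359 ]
side carton [206. 185.] top mean [0.429  0.3567] bbox mid [0.4281 0.3566] ext [0.039 0.036] rect ang [array([428.8, 358.1]), array([35.7, 28.7]), np.float64(18.7)] 68 allmid [0.4296 0.359 ]
t 14.53 tcp [0.4356 0.3297 0.1371] F [ 0.5  1.2 -0.3] w 74.1
[ 4.51 -0.65 -7.08] [-0.004 -0.003 -0.003] |d|mm 84
[15.51 -0.65 -7.08] [-0.004 -0.003 -0.003] |d|mm 171
```

View pics/w9.png

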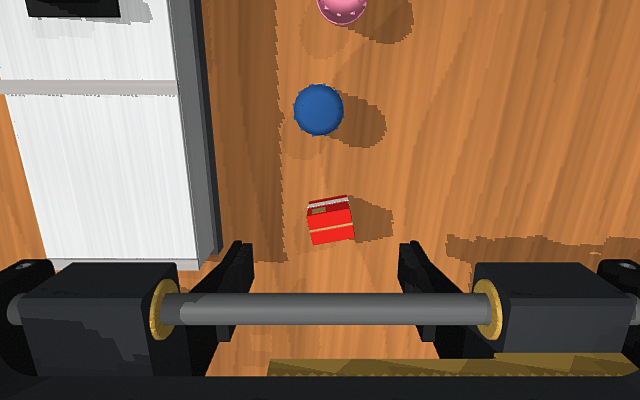

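The wrist view shows the blue filter (319,110), red carton (330,220) and pink decoy at the top. Going to the filter first.

Request:
play_rows(
  plan=[
    [[0, -0.3, -3.5, 0, 0, 0], [0, -0.6, -6.9, 0, 0, 0], [3, -0.6, -6.9, 0, 0, 0], [6, -0.6, -6.9, 0, 0, 0], [8, -0.6, -6.9, 0, 0, 0]],
  ],
)

```text
time_s: 15.15
tcp_pos: [0.4466, 0.2609, 0.0562]
ee_rot: [[-0.001, -0.997, -0.076], [-0.001, -0.076, 0.997], [-1.0, 0.001, -0.001]]
wrist_force: [0.1, -0.2, 0.8]
gripper_width: 0.853
```

Request:
play_rows(
  plan=[
    [[2.5, 0, 0, 0, 0, 0], [5, 0, 0, 0, 0, 0], [6.5, 0, 0, 0, 0, 0], [7.3, 0, 0, 0, 0, 0], [7.3, 0, 0, 0, 0, 0]],
  ],
)

```text
time_s: 15.78
tcp_pos: [0.4467, 0.262, -0.0156]
ee_rot: [[-0.0, -0.997, -0.078], [-0.0, -0.078, 0.997], [-1.0, 0.0, -0.0]]
wrist_force: [0.1, -0.1, -0.1]
gripper_width: 0.85
```

```bash
python3 - <<'E'
from parts import *
go((np.array([.447,.261,.012]),YAW))
parts(['filter'],['scene','side'])
p,d=r.capture('side'); cv2.imwrite('pics/s10.png',cv2.resize(p[130:260,150:330],None,fx=3,fy=3))
E
```

```text
t 15.78 tcp [ 0.4467  0.262  -0.0156] F [ 0.1 -0.1 -0.1] w 73.9
[ 0.04 -0.03 -0.1 ] [ 0.004 -0.002 -0.001] |d|mm 1
side filter [225. 192.] top mean [0.4439 0.2568] bbox mid [0.4336 0.2593] ext [0.059 0.032] rect ang [array([434.3, 260.3]), array([31.6, 58.2]), np.float64(86.6)] 65 allmid [0.4356 0.2594]
```

View pics/s10.png

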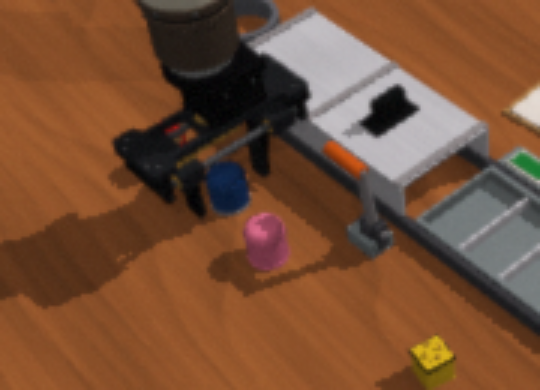

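A TCP at −0.016 with no contact confirms the offset. The filter is between the fingers, so I'll grip.

Request:
play_rows(
  plan=[
    [[0, 0, 0, 0, 0, 0], [0, 0, 0, 0, 0, 0], [0, 0, 0, 0, 0, 0], [0, 0, 0, 0, 0, 0], [0, 0, 0, 0, 0, 0]],
  ],
  hand=0,
)

```text
time_s: 16.55
tcp_pos: [0.4463, 0.2621, -0.0154]
ee_rot: [[-0.0, -0.997, -0.078], [-0.0, -0.078, 0.997], [-1.0, 0.0, -0.0]]
wrist_force: [-0.7, 0.4, 1.2]
gripper_width: 0.464
```

Request:
play_rows(
  plan=[
    [[-2, 0, 0, 0, 0, 0], [-5, 0, 0, 0, 0, 0], [-8, 0, 0, 0, 0, 0], [-11, 0, 0, 0, 0, 0], [-14.5, 0, 0, 0, 0, 0]],
  ],
)

```text
time_s: 17.18
tcp_pos: [0.4456, 0.2614, 0.1295]
ee_rot: [[-0.002, -0.997, -0.078], [-0.002, -0.078, 0.997], [-1.0, 0.002, -0.001]]
wrist_force: [0.8, 0.8, -3.0]
gripper_width: 0.462
```

```bash
python3 - <<'E'
from parts import *
go((tw(0,.056,.16),YAW),(tw(0,.056,.018),YAW))
p,d=r.capture('wrist'); cv2.imwrite('pics/w11.png',p)
E
```

```text
t 17.18 tcp [0.4456 0.2614 0.1295] F [ 0.8  0.8 -3. ] w 40.2
[ -0.26 -16.37 -25.95] [ 0.002 -0.008 -0.013] |d|mm 307
[ 13.94 -16.41 -25.93] [ 0.002 -0.008 -0.013] |d|mm 337
```

View pics/w11.png

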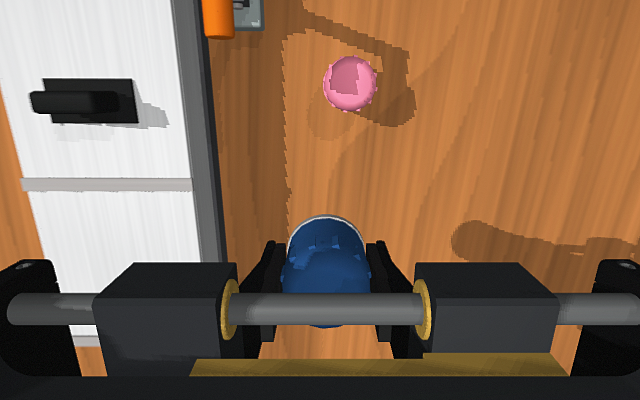

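Filter held (0.462). I'll carry it over to the blue slot, higher to clear the lever.

Request:
play_rows(
  plan=[
    [[-3, 0, 0, 0, 0, 0], [-4, -4.5, -3, 0, 0, 0], [-4, -8.5, -8, 0, 0, 0], [-4, -12, -13, 0, 0, 0], [-3, -15, -18, 0, 0, 0]],
  ],
)

```text
time_s: 17.85
tcp_pos: [0.6116, 0.093, 0.159]
ee_rot: [[0.001, -0.997, -0.078], [0.0, -0.078, 0.997], [-1.0, -0.001, 0.0]]
wrist_force: [0.0, 0.9, -2.3]
gripper_width: 0.466
```

```bash
python3 - <<'E'
from parts import *
go((tw(0,.056,.06),YAW),(tw(0,.056,.018),YAW))
E
```

```text
t 17.85 tcp [0.6116 0.093  0.159 ] F [ 0.   0.9 -2.3] w 40.6
[12.69 -1.13 -7.88] [0.005 0.003 0.003] |d|mm 150
[16.89 -1.13 -7.88] [0.005 0.003 0.003] |d|mm 187
```

Request:
play_rows(
  plan=[
    [[2, -0.7, -4, 0, 0, 0], [4, -1.1, -7.9, 0, 0, 0], [8, -1.1, -7.9, 0, 0, 0], [11, -1.1, -7.9, 0, 0, 0], [11, -1.1, -7.9, 0, 0, 0]],
  ],
)

```text
time_s: 18.48
tcp_pos: [0.6243, 0.0157, 0.0457]
ee_rot: [[-0.008, -0.997, -0.077], [-0.002, -0.077, 0.997], [-1.0, 0.008, -0.001]]
wrist_force: [-0.6, 0.7, -1.7]
gripper_width: 0.474
```

```bash
python3 - <<'E'
from parts import *
go((tw(0,.056,.018),YAW))
for n in ['side','scene']:
    p,d=r.capture(n); u,v=map(int,proj(cal(n),tw(0,.056,.03))); cv2.imwrite(f'pics/{n}12.png',cv2.resize(p[v-60:v+60,u-80:u+80],None,fx=4,fy=4))
E
```

```text
t 18.48 tcp [0.6243 0.0157 0.0457] F [-0.6  0.7 -1.7] w 41.3
[ 5.57 -0.52 -0.06] [-0.001 -0.005 -0.048] |d|mm 56
```

View pics/side12.png

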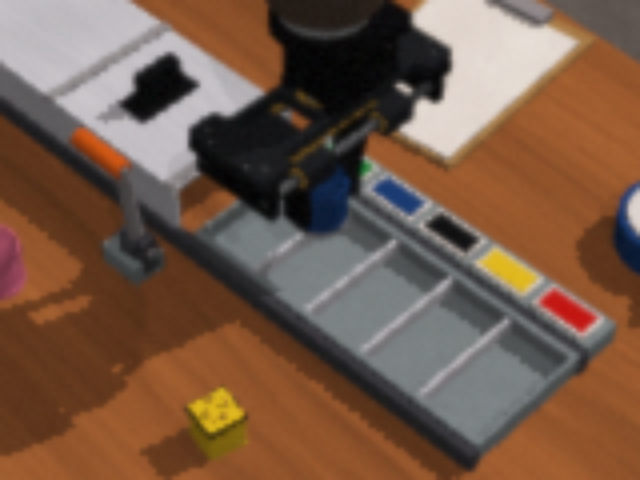

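View pics/scene12.png

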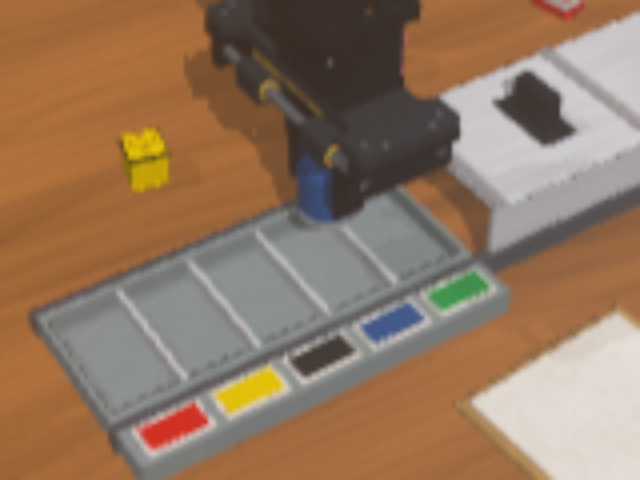

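It is centred over the blue slot. Lowering.

Request:
play_rows(
  plan=[
    [[1.5, -0.3, 0, 0, 0, 0], [3, -0.5, 0, 0, 0, 0], [4.5, -0.5, 0, 0, 0, 0], [5.6, -0.5, 0, 0, 0, 0], [5.6, -0.5, 0, 0, 0, 0]],
  ],
)

```text
time_s: 19.2
tcp_pos: [0.6313, 0.0167, -0.0079]
ee_rot: [[-0.003, -0.997, -0.078], [-0.001, -0.078, 0.997], [-1.0, 0.003, -0.001]]
wrist_force: [-1.0, 0.6, -2.9]
gripper_width: 0.462
```

```bash
python3 - <<'E'
from parts import *
go((tw(0,.056,.016),YAW))
p,d=r.capture('wrist'); cv2.imwrite('pics/w12.png',p)
E
```

```text
t 19.2 tcp [ 0.6313  0.0167 -0.0079] F [-1.   0.6 -2.9] w 40.2
[ 0.41  0.23 -0.11] [ 0.004 -0.003 -0.017] |d|mm 5
```

View pics/w12.png

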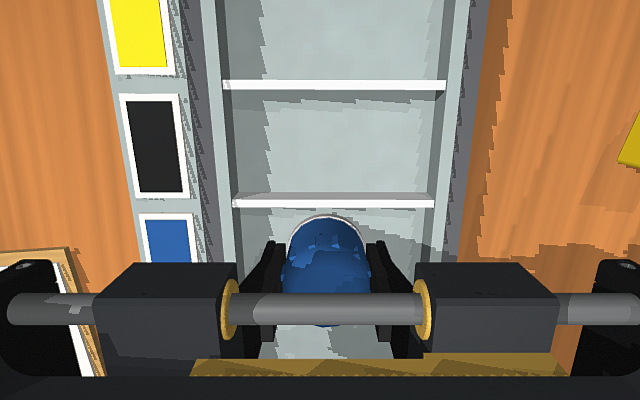

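Request:
play_rows(
  plan=[
    [[0.2, 0, 0, 0, 0, 0], [0.4, 0, 0, 0, 0, 0], [0.4, 0, 0, 0, 0, 0]],
  ],
)

```text
time_s: 19.62
tcp_pos: [0.6323, 0.017, -0.0103]
ee_rot: [[0.0, -0.997, -0.078], [0.0, -0.078, 0.997], [-1.0, -0.0, 0.0]]
wrist_force: [0.7, -0.3, -1.9]
gripper_width: 0.465
```

Request:
play_rows(
  plan=[
    [[0, 0, 0, 0, 0, 0], [0, 0, 0, 0, 0, 0], [0, 0, 0, 0, 0, 0]],
  ],
  hand=0.62,
)

```text
time_s: 20.0
tcp_pos: [0.6327, 0.017, -0.01]
ee_rot: [[0.001, -0.997, -0.079], [0.0, -0.079, 0.997], [-1.0, -0.001, 0.0]]
wrist_force: [-0.3, 0.1, -0.1]
gripper_width: 0.612
```

Request:
play_rows(
  plan=[
    [[-2, 0, 0, 0, 0, 0], [-5, 0, 0, 0, 0, 0], [-9, 0, 0, 0, 0, 0], [-13, 0, 0, 0, 0, 0], [-13, 0, 0, 0, 0, 0]],
  ],
)

```text
time_s: 20.62
tcp_pos: [0.6351, 0.0174, 0.1242]
ee_rot: [[0.009, -0.997, -0.079], [0.001, -0.079, 0.997], [-1.0, -0.009, 0.001]]
wrist_force: [0.2, 0.1, 0.2]
gripper_width: 0.625
```

```bash
cat > tray.py <<'E'
from parts import *
def inslot(col,cams=('scene','side')):
  a=np.radians(YAW)
  for n in cams:
    p,d=r.capture(n);P=points(cal(n),d)
    l=(P[...,:2]-O)@np.array([[np.cos(a),-np.sin(a)],[np.sin(a),np.cos(a)]])
    for m,st,c in blobs(p,col,12):
      q=m&(d>0); 
      if q.sum()<5: continue
      lm=np.median(l[q],0)
      if abs(lm[0])<.055 and abs(lm[1])<.15:
        near=(d>0)&(np.hypot(l[...,0]-lm[0],l[...,1]-lm[1])<.035)&(P[...,2]>.021)&(P[...,2]<.09)
        b=l[near]; print(n,col,c.round(),'tray',lm.round(4),'ext',b.min(0).round(3),b.max(0).round(3),'ztop',np.percentile(P[near][:,2],[90,98]).round(4))
E
python3 - <<'E'
from tray import *
inslot('blue'); parts(['relay','cap','carton'],['side','scene'])
go((np.array([.469,-.0565+.083,.14]),0),(np.array([.469,-.0565,.012]),0))
E
```

```text
scene blue [333. 214.] tray [0.0113 0.0549] ext [-0.011  0.037] [0.028 0.076] ztop [0.0485 0.0502]
side blue [321. 205.] tray [-0.0038  0.0483] ext [-0.017  0.023] [0.022 0.078] ztop [0.0512 0.0527]
side relay [294. 250.] top mean [ 0.4659 -0.0571] bbox mid [ 0.4671 -0.057 ] ext [0.035 0.034] rect ang [array([466.9, -56.9]), array([32.4, 31.8]), np.float64(82.0)] 92 allmid [ 0.4671 -0.057 ]
side cap [355. 332.] top mean [ 0.4276 -0.3377] bbox mid [ 0.4272 -0.337 ] ext [0.041 0.04 ] rect ang [array([ 427.7, -337.8]), array([40.2, 35.5]), np.float64(45.7)] 196 allmid [ 0.4284 -0.3374]
side carton [204. 176.] top mean [0.4285 0.3561] bbox mid [0.4292 0.3564] ext [0.042 0.037] rect ang [array([429.6, 356.9]), array([40.2, 31.5]), np.float64(11.5)] 65 allmid [0.4295 0.3564]
side carton [206. 185.] top mean [0.4285 0.3561] bbox mid [0.4292 0.3564] ext [0.042 0.037] rect ang [array([429.6, 356.9]), array([40.2, 31.5]), np.float64(11.5)] 65 allmid [0.4295 0.3564]
scene relay [286. 196.] top mean [ 0.4715 -0.057 ] bbox mid [ 0.4704 -0.0566] ext [0.033 0.033] rect ang [array([471.7, -57.3]), array([29.5, 33. ]), np.float64(78.5)] 47 allmid [ 0.4703 -0.0566]
scene carton [390. 149.] top mean [0.4324 0.3571] bbox mid [0.4317 0.3572] ext [0.044 0.033] rect ang [array([431.8, 358.2]), array([41. , 28.5]), np.float64(11.9)] 39 allmid [0.4315 0.3589]
scene carton [389. 158.] top mean [0.4324 0.3571] bbox mid [0.4317 0.3572] ext [0.044 0.033] rect ang [array([431.8, 358.2]), array([41. , 28.5]), np.float64(11.9)] 39 allmid [0.4315 0.3589]
t 20.82 tcp [0.6314 0.0168 0.1183] F [ 0.7 -0.3  1.1] w 54.1
[ 0.67 16.11  2.24] [ 0.449 -0.001 -0.014] |d|mm 163
[13.47 16.73 -6.04] [ 0.449 -0.001 -0.014] |d|mm 223
```

The filter sits on the floor (top 0.050). Next the relay.

```bash
python3 - <<'E'
from tray import *
go((np.array([.483,.026,.15]),-10))
E
```

```text
t 20.82 tcp [0.6314 0.0168 0.1183] F [ 0.7 -0.3  1.1] w 54.1
[-0.33 14.72  2.08] [ 1.449 -0.003 -0.014] |d|mm 149
```

Request:
play_rows(
  plan=[
    [[-0.3, 3.5, 0.5, 0.4, 0, 0], [-0.3, 7.2, 1, 0.8, 0, 0], [-0.3, 11, 1.5, 1.2, 0, 0], [-0.3, 14.7, 2.1, 1.45, 0, 0], [-0.3, 14.7, 2.1, 1.45, 0, 0]],
  ],
  hand=0.8,
)

```text
time_s: 21.45
tcp_pos: [0.4811, 0.0259, 0.1217]
ee_rot: [[-0.003, -0.985, 0.173], [-0.001, 0.173, 0.985], [-1.0, 0.003, -0.001]]
wrist_force: [0.4, -0.5, 1.0]
gripper_width: 0.8
```

```bash
python3 - <<'E'
from tray import *
p,d=r.capture('wrist'); cv2.imwrite('pics/w13.png',p)
parts(['relay'],['wrist'])
go((np.array([.469,-.0565,.15]),-10),(np.array([.469,-.0565,.010]),-10))
E
```

```text
wrist relay [329.  90.] top mean [ 0.4677 -0.055 ] bbox mid [ 0.4676 -0.0546] ext [0.034 0.034] rect ang [array([467.8, -54.7]), array([31. , 30.9]), np.float64(82.7)] 1662 allmid [ 0.4676 -0.0546]
wrist relay few top [0.4412 0.0044 0.2426]
t 21.55 tcp [0.4843 0.0264 0.1223] F [0.5 1.2 1.1] w 69.5
[ 0.03  0.07 -8.43] [ 0.005 -0.002 -0.   ] |d|mm 84
[14.03  0.07 -8.42] [ 0.005 -0.002 -0.   ] |d|mm 164
```

View pics/w13.png

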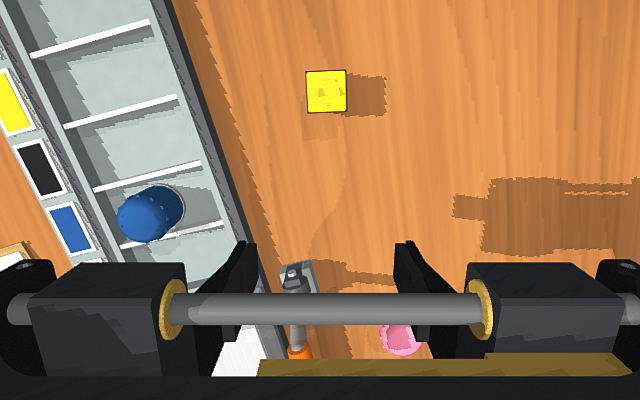

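Request:
play_rows(
  plan=[
    [[0, 0.1, -4.2, 0, 0, 0], [0, 0.2, -8.3, -0.2, 0, 0], [3, 0.2, -8.3, -0.2, 0, 0], [6, 0.2, -8.3, -0.2, 0, 0], [9, 0.2, -8.3, -0.2, 0, 0]],
  ],
)

```text
time_s: 22.18
tcp_pos: [0.4689, -0.0554, 0.0312]
ee_rot: [[0.0, -0.99, 0.14], [-0.0, 0.14, 0.99], [-1.0, -0.0, -0.0]]
wrist_force: [0.2, 0.5, 0.7]
gripper_width: 0.802
```

Request:
play_rows(
  plan=[
    [[2.5, 0, 0, 0, 0, 0], [4.3, 0, 0, 0, 0, 0], [5, 0, 0, 0, 0, 0], [5, 0, 0, 0, 0, 0]],
  ],
)

```text
time_s: 22.68
tcp_pos: [0.4681, -0.0552, -0.018]
ee_rot: [[-0.001, -0.99, 0.139], [-0.0, 0.139, 0.99], [-1.0, 0.001, -0.0]]
wrist_force: [0.5, -0.2, -1.4]
gripper_width: 0.799
```

Request:
play_rows(
  plan=[
    [[0, 0, 0, 0, 0, 0], [0, 0, 0, 0, 0, 0], [0, 0, 0, 0, 0, 0], [0, 0, 0, 0, 0, 0], [0, 0, 0, 0, 0, 0]],
  ],
  hand=0,
)

```text
time_s: 23.3
tcp_pos: [0.4676, -0.055, -0.0173]
ee_rot: [[-0.0, -0.99, 0.139], [0.0, 0.139, 0.99], [-1.0, 0.0, 0.0]]
wrist_force: [-1.4, 0.4, 0.7]
gripper_width: 0.341
```

Request:
play_rows(
  plan=[
    [[-2, 0, 0, 0, 0, 0], [-5, 0, 0, 0, 0, 0], [-8, 0, 0, 0, 0, 0], [-10, 0, 0, 0, 0, 0], [-10, 0, 0, 0, 0, 0]],
  ],
)

```text
time_s: 23.92
tcp_pos: [0.4688, -0.0548, 0.0838]
ee_rot: [[0.004, -0.99, 0.139], [0.001, 0.139, 0.99], [-1.0, -0.004, 0.001]]
wrist_force: [0.2, 0.0, -1.0]
gripper_width: 0.342
```

```bash
python3 - <<'E'
from tray import *
p,d=r.capture('wrist'); cv2.imwrite('pics/w14.png',p)
go((tw(0,-.056,.10),YAW),(tw(0,-.056,.016),YAW))
E
```

```text
t 23.98 tcp [ 0.4677 -0.0549  0.0826] F [ 0.7 -0.2 -0.8] w 29.9
[  1.07 -17.42  -1.72] [-1.246  0.003  0.005] |d|mm 175
[  9.47 -17.41  -1.73] [-1.246  0.003  0.005] |d|mm 199
```

View pics/w14.png

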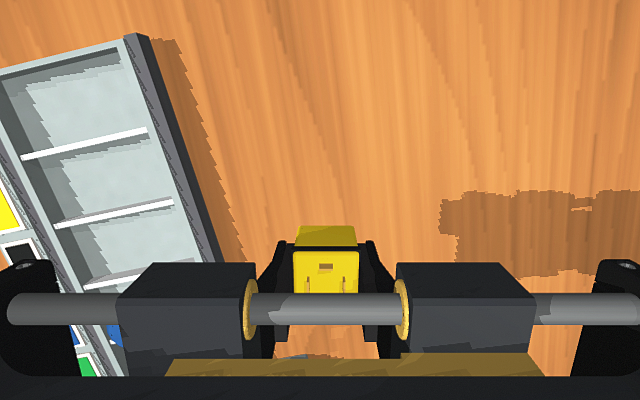

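Relay held (0.342). Moving it to the yellow slot.

Request:
play_rows(
  plan=[
    [[1, -4.4, -0.4, -0.4, 0, 0], [1, -8.8, -0.9, -0.8, 0, 0], [1, -13.2, -1.3, -1.2, 0, 0], [1, -17.4, -1.7, -1.25, 0, 0], [1, -17.4, -1.7, -1.25, 0, 0]],
  ],
)

```text
time_s: 24.6
tcp_pos: [0.6388, -0.0968, 0.0694]
ee_rot: [[-0.003, -0.997, -0.077], [-0.0, -0.077, 0.997], [-1.0, 0.003, -0.0]]
wrist_force: [-1.0, -0.4, -1.1]
gripper_width: 0.342
```

Request:
play_rows(
  plan=[
    [[2.5, 0, 0, 0, 0, 0], [4.5, 0, 0, 0, 0, 0], [4.5, 0, 0, 0, 0, 0]],
  ],
)

```text
time_s: 24.98
tcp_pos: [0.6345, -0.096, 0.0244]
ee_rot: [[-0.007, -0.997, -0.078], [-0.0, -0.078, 0.997], [-1.0, 0.007, 0.0]]
wrist_force: [-0.2, 0.7, -0.9]
gripper_width: 0.344
```

```bash
python3 - <<'E'
from tray import *
p,d=r.capture('wrist'); cv2.imwrite('pics/w15.png',p)
go((tw(0,-.056,.014),YAW))
E
```

```text
t 25.02 tcp [ 0.636  -0.096   0.0261] F [ 0.1 -0.4  0.2] w 29.6
[ 4.01 -0.19 -0.03] [ 0.006 -0.    -0.022] |d|mm 40
```

View pics/w15.png

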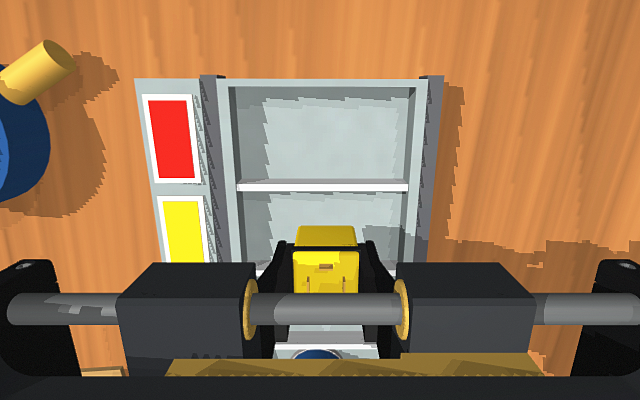

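Request:
play_rows(
  plan=[
    [[1.5, -0.1, 0, 0, 0, 0], [3, -0.2, 0, 0, 0, 0], [3.9, -0.2, 0, 0, 0, 0], [3.9, -0.2, 0, 0, 0, 0]],
  ],
)

```text
time_s: 25.52
tcp_pos: [0.6394, -0.096, -0.0122]
ee_rot: [[-0.001, -0.997, -0.078], [-0.0, -0.078, 0.997], [-1.0, 0.001, -0.0]]
wrist_force: [-0.2, 0.0, -0.7]
gripper_width: 0.344
```

Request:
play_rows(
  plan=[
    [[0, 0, 0, 0, 0, 0], [0, 0, 0, 0, 0, 0], [0, 0, 0, 0, 0, 0]],
  ],
  hand=0.5,
)

```text
time_s: 25.9
tcp_pos: [0.6399, -0.0959, -0.0111]
ee_rot: [[0.001, -0.997, -0.078], [0.0, -0.078, 0.997], [-1.0, -0.001, 0.0]]
wrist_force: [-0.0, -0.7, 0.4]
gripper_width: 0.496
```

Request:
play_rows(
  plan=[
    [[-2, 0, 0, 0, 0, 0], [-5, 0, 0, 0, 0, 0], [-9, 0, 0, 0, 0, 0], [-13, 0, 0, 0, 0, 0], [-13, 0, 0, 0, 0, 0]],
  ],
)

```text
time_s: 26.52
tcp_pos: [0.6424, -0.096, 0.1233]
ee_rot: [[0.009, -0.997, -0.079], [-0.0, -0.079, 0.997], [-1.0, -0.009, -0.001]]
wrist_force: [0.6, 0.2, -0.5]
gripper_width: 0.498
```

```bash
python3 - <<'E'
from tray import *
inslot('yellow');inslot('blue'); parts(['cap','carton'],['side','scene'])
go((np.array([.4295,-.256,.15]),0),(np.array([.4295,-.338,.012]),0))
E
```

```text
scene yellow [297. 235.] tray [ 0.0144 -0.0589] ext [-0.014 -0.073] [ 0.021 -0.041] ztop [0.0375 0.0407]
side yellow [349. 227.] tray [-0.0043 -0.0645] ext [-0.015 -0.088] [ 0.02  -0.042] ztop [0.0404 0.0425]
scene blue [333. 215.] tray [0.0136 0.0537] ext [-0.012  0.036] [0.027 0.077] ztop [0.0488 0.0504]
side blue [321. 205.] tray [-0.0036  0.0484] ext [-0.019  0.035] [0.022 0.075] ztop [0.0508 0.0525]
side cap [355. 332.] top mean [ 0.4277 -0.3374] bbox mid [ 0.4286 -0.3372] ext [0.039 0.038] rect ang [array([ 427.9, -337.6]), array([37.3, 35.5]), np.float64(45.6)] 188 allmid [ 0.4284 -0.3381]
side carton [204. 176.] top mean [0.4293 0.3573] bbox mid [0.4287 0.3588] ext [0.041 0.038] rect ang [array([429.4, 357.6]), array([39.5, 29.2]), np.float64(18.7)] 64 allmid [0.4291 0.3585]
side carton [206. 185.] top mean [0.4293 0.3573] bbox mid [0.4287 0.3588] ext [0.041 0.038] rect ang [array([429.4, 357.6]), array([39.5, 29.2]), np.float64(18.7)] 64 allmid [0.4291 0.3585]
scene carton [390. 149.] top mean [0.4326 0.3591] bbox mid [0.4318 0.3583] ext [0.046 0.03 ] rect ang [array([431.6, 358.2]), array([42.3, 27.2]), np.float64(10.2)] 43 allmid [0.4318 0.3579]
scene carton [389. 158.] top mean [0.4332 0.3589] bbox mid [0.4331 0.3583] ext [0.043 0.03 ] rect ang [array([433. , 358.5]), array([39.3, 27.2]), np.float64(10.2)] 42 allmid [0.4326 0.3579]
t 26.82 tcp [ 0.6388 -0.096   0.1171] F [-0.7 -0.7  0.3] w 43.5
[ -0.43  22.12 -14.31] [ 0.449  0.    -0.016] |d|mm 264
[ 13.37  22.73 -22.49] [ 0.449  0.    -0.016] |d|mm 347
```

Relay seated (top 0.038–0.041). Now the black cap; the purple decoy sits at about (0.418, −0.254).

Request:
play_rows(
  plan=[
    [[-0.4, 4.4, -2.9, 0.2, 0, 0], [-0.4, 8.8, -5.8, 0.45, 0, 0], [-0.4, 13.2, -8.6, 0.45, 0, 0], [-0.4, 17.6, -11.5, 0.45, 0, 0], [-0.4, 22.1, -14.3, 0.45, 0, 0]],
  ],
  hand=0.8,
)

```text
time_s: 27.45
tcp_pos: [0.4288, -0.2566, 0.1219]
ee_rot: [[-0.001, -1.0, -0.0], [0.0, -0.0, 1.0], [-1.0, 0.001, 0.0]]
wrist_force: [0.7, -0.3, -0.5]
gripper_width: 0.798
```

Request:
play_rows(
  plan=[
    [[0, 0, 0, 0, 0, 0], [0, 0, 0, 0, 0, 0]],
  ],
)

```text
time_s: 27.7
tcp_pos: [0.4308, -0.256, 0.1223]
ee_rot: [[-0.0, -1.0, 0.0], [-0.0, 0.0, 1.0], [-1.0, 0.0, -0.0]]
wrist_force: [-0.1, 0.5, 0.2]
gripper_width: 0.798
```

```bash
python3 - <<'E'
from tray import *
p,d=r.capture('wrist'); cv2.imwrite('pics/w16.png',p)
parts(['cap'],['wrist'])
go((np.array([.4285,-.338,.15]),0),(np.array([.4285,-.338,.010]),0))
E
```

```text
wrist cap [351.  78.] top mean [ 0.4282 -0.3359] bbox mid [ 0.4279 -0.3355] ext [0.039 0.039] rect ang [array([ 428.2, -335.6]), array([38.8, 38.6]), np.float64(42.9)] 2124 allmid [ 0.4283 -0.3354]
wrist cap [335.  91.] top mean [ 0.4282 -0.3359] bbox mid [ 0.4279 -0.3355] ext [0.039 0.039] rect ang [array([ 428.2, -335.6]), array([38.8, 38.6]), np.float64(42.9)] 2124 allmid [ 0.4283 -0.3354]
wrist cap [355.  95.] top mean [ 0.4282 -0.3359] bbox mid [ 0.4279 -0.3355] ext [0.039 0.039] rect ang [array([ 428.2, -335.6]), array([38.8, 38.6]), np.float64(42.9)] 2124 allmid [ 0.4283 -0.3354]
wrist cap [329.  99.] top mean [ 0.4282 -0.3359] bbox mid [ 0.4279 -0.3355] ext [0.039 0.039] rect ang [array([ 428.2, -335.6]), array([38.8, 38.6]), np.float64(42.9)] 2124 allmid [ 0.4283 -0.3354]
wrist cap [349. 111.] top mean [ 0.4282 -0.3359] bbox mid [ 0.4279 -0.3355] ext [0.039 0.039] rect ang [array([ 428.2, -335.6]), array([38.8, 38.6]), np.float64(42.9)] 2124 allmid [ 0.4283 -0.3354]
wrist cap [320. 115.] top mean [ 0.4282 -0.3359] bbox mid [ 0.4279 -0.3355] ext [0.039 0.039] rect ang [array([ 428.2, -335.6]), array([38.8, 38.6]), np.float64(42.9)] 2124 allmid [ 0.4283 -0.3354]
wrist cap [531. 296.] top mean [ 0.4087 -0.2643] bbox mid [ 0.4088 -0.2643] ext [0.003 0.003] rect ang [array([ 408.6, -264.5]), array([0.6, 3.6]), np.float64(46.5)] 5 allmid [ 0.4087 -0.2643]
t 27.8 tcp [ 0.4314 -0.2555  0.1223] F [0.5 0.9 0.1] w 69.3
[ 0.03  0.3  -8.25] [ 0.006 -0.    -0.001] |d|mm 83
[14.03  0.3  -8.25] [ 0.006 -0.    -0.001] |d|mm 163
```

View pics/w16.png

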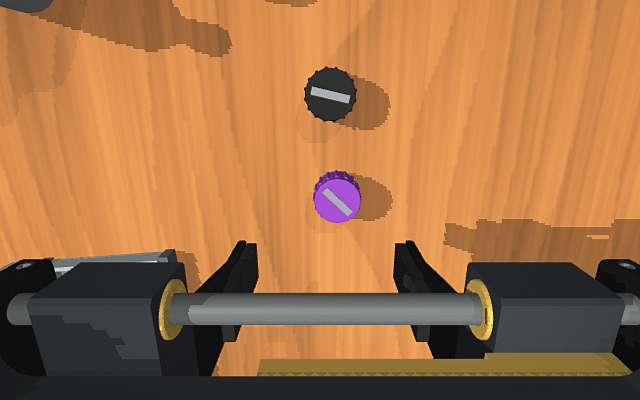

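The black cap is at (330,95) in the wrist view, with the purple decoy at (337,197). Using the wrist centre (0.428, −0.3357).

Request:
play_rows(
  plan=[
    [[0, 0.2, -4, 0, 0, 0], [0, 0.3, -8, 0, 0, 0], [3, 0.3, -8, 0, 0, 0], [6, 0.3, -8, 0, 0, 0], [9, 0.3, -8, 0, 0, 0]],
  ],
)

```text
time_s: 28.42
tcp_pos: [0.4287, -0.3354, 0.0313]
ee_rot: [[0.0, -1.0, -0.001], [-0.0, -0.001, 1.0], [-1.0, -0.0, -0.0]]
wrist_force: [0.4, -0.4, -0.4]
gripper_width: 0.801
```

Request:
play_rows(
  plan=[
    [[2.5, 0, 0, 0, 0, 0], [4.3, 0, 0, 0, 0, 0], [5, 0, 0, 0, 0, 0], [5, 0, 0, 0, 0, 0]],
  ],
)

```text
time_s: 28.92
tcp_pos: [0.4281, -0.3355, -0.0178]
ee_rot: [[-0.001, -1.0, -0.001], [0.0, -0.001, 1.0], [-1.0, 0.001, 0.0]]
wrist_force: [0.1, 0.1, 0.2]
gripper_width: 0.799
```

Request:
play_rows(
  plan=[
    [[0, 0, 0, 0, 0, 0], [0, 0, 0, 0, 0, 0], [0, 0, 0, 0, 0, 0], [0, 0, 0, 0, 0, 0], [0, 0, 0, 0, 0, 0]],
  ],
  hand=0,
)

```text
time_s: 29.55
tcp_pos: [0.4276, -0.3359, -0.0171]
ee_rot: [[0.0, -1.0, 0.0], [-0.0, 0.0, 1.0], [-1.0, -0.0, -0.0]]
wrist_force: [-0.2, 0.9, 1.3]
gripper_width: 0.452
```

Request:
play_rows(
  plan=[
    [[-2, 0, 0, 0, 0, 0], [-5, 0, 0, 0, 0, 0], [-8, 0, 0, 0, 0, 0], [-12, 0, 0, 0, 0, 0], [-12, 0, 0, 0, 0, 0]],
  ],
)

```text
time_s: 30.18
tcp_pos: [0.4297, -0.3369, 0.1058]
ee_rot: [[0.007, -1.0, -0.0], [-0.003, -0.0, 1.0], [-1.0, -0.007, -0.003]]
wrist_force: [0.4, -0.9, -1.2]
gripper_width: 0.454
```

```bash
python3 - <<'E'
from tray import *
p,d=r.capture('wrist'); cv2.imwrite('pics/w17.png',p)
go((tw(0,0,.11),YAW),(tw(0,0,.014),YAW))
E
```

```text
t 30.23 tcp [ 0.4282 -0.336   0.1037] F [-0.9  1.  -1.6] w 39.1
[  2.21 -20.5   29.57] [-0.446 -0.005  0.017] |d|mm 360
[ 11.81 -20.48  29.57] [-0.446 -0.005  0.017] |d|mm 379
```

View pics/w17.png

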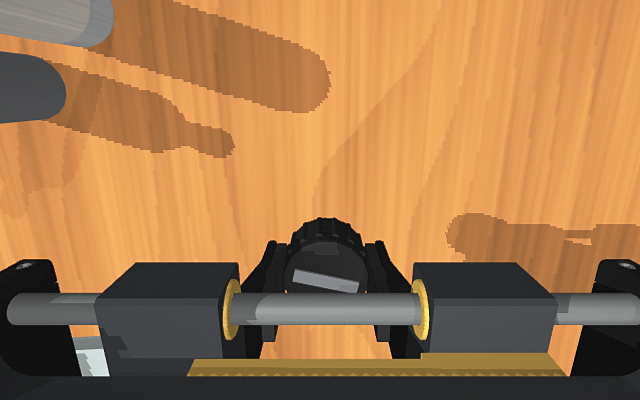

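Cap held. Moving it to the black slot (the centre one).

Request:
play_rows(
  plan=[
    [[-1, -3.4, 4.9, -0.2, 0, 0], [-1, -6.8, 9.8, -0.45, 0, 0], [-1, -10.2, 14.7, -0.45, 0, 0], [-1, -13.6, 19.6, -0.45, 0, 0], [0, -17, 24.5, -0.45, 0, 0]],
  ],
)

```text
time_s: 30.85
tcp_pos: [0.598, -0.0891, 0.1014]
ee_rot: [[-0.001, -0.997, -0.078], [0.0, -0.078, 0.997], [-1.0, 0.001, 0.0]]
wrist_force: [0.5, -0.8, -1.7]
gripper_width: 0.453
```

```bash
python3 - <<'E'
from tray import *
go((tw(0,0,.055),YAW),(tw(0,0,.014),YAW))
E
```

```text
t 30.85 tcp [ 0.598  -0.0891  0.1014] F [ 0.5 -0.8 -1.7] w 39.4
[ 7.44 -3.92  4.58] [ 0.005  0.001 -0.006] |d|mm 96
[11.54 -3.92  4.57] [ 0.005  0.001 -0.006] |d|mm 130
```

Request:
play_rows(
  plan=[
    [[0, -2, 2.5, 0, 0, 0], [1, -3.9, 4.6, 0, 0, 0], [4, -3.9, 4.6, 0, 0, 0], [7.4, -3.9, 4.6, 0, 0, 0], [7.4, -3.9, 4.6, 0, 0, 0]],
  ],
)

```text
time_s: 31.48
tcp_pos: [0.6294, -0.0425, 0.0242]
ee_rot: [[-0.009, -0.997, -0.077], [-0.001, -0.077, 0.997], [-1.0, 0.009, -0.0]]
wrist_force: [-0.5, 0.8, -0.9]
gripper_width: 0.45
```

```bash
python3 - <<'E'
from tray import *
p,d=r.capture('wrist'); cv2.imwrite('pics/w18.png',p)
go((tw(0,0,.014),YAW))
E
```

```text
t 31.52 tcp [ 0.6316 -0.0425  0.0267] F [ 0.5  1.  -0.5] w 39.2
[ 4.07 -0.22  0.2 ] [ 0.002 -0.004 -0.025] |d|mm 41
```

View pics/w18.png

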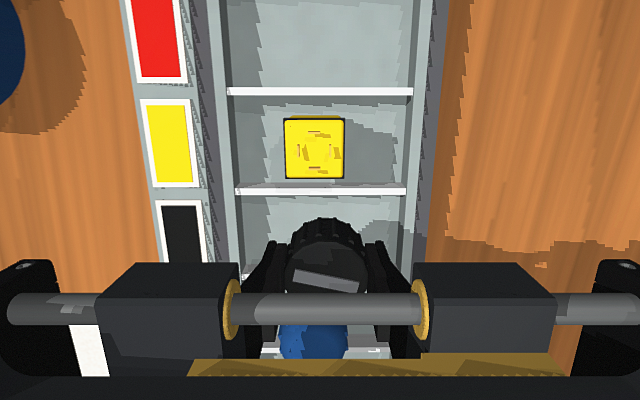

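Request:
play_rows(
  plan=[
    [[1, -0.1, 0.2, 0, 0, 0], [2.5, -0.2, 0.2, 0, 0, 0], [4.0, -0.2, 0.2, 0, 0, 0], [4.0, -0.2, 0.2, 0, 0, 0]],
  ],
)

```text
time_s: 32.02
tcp_pos: [0.6339, -0.0399, -0.0128]
ee_rot: [[-0.002, -0.997, -0.078], [-0.0, -0.078, 0.997], [-1.0, 0.002, -0.0]]
wrist_force: [-0.1, -0.1, -1.5]
gripper_width: 0.45
```

Request:
play_rows(
  plan=[
    [[0, 0, 0, 0, 0, 0], [0, 0, 0, 0, 0, 0], [0, 0, 0, 0, 0, 0]],
  ],
  hand=0.6,
)

```text
time_s: 32.4
tcp_pos: [0.6349, -0.0397, -0.011]
ee_rot: [[0.001, -0.997, -0.078], [0.0, -0.078, 0.997], [-1.0, -0.001, 0.0]]
wrist_force: [-0.0, 0.6, 0.8]
gripper_width: 0.593
```

Request:
play_rows(
  plan=[
    [[-2, 0, 0, 0, 0, 0], [-5, 0, 0, 0, 0, 0], [-9, 0, 0, 0, 0, 0], [-14, 0, 0, 0, 0, 0], [-16, 0, 0, 0, 0, 0]],
  ],
)

```text
time_s: 33.02
tcp_pos: [0.6364, -0.0397, 0.1528]
ee_rot: [[0.007, -0.997, -0.079], [0.0, -0.079, 0.997], [-1.0, -0.007, -0.0]]
wrist_force: [0.7, 1.1, -1.4]
gripper_width: 0.605
```

```bash
python3 - <<'E'
from tray import *
inslot('black');inslot('yellow');inslot('blue'); parts(['carton'],['side','scene'])
a=np.radians(15); v=np.array([.4288,.3588])+.083*np.array([-np.sin(a),np.cos(a)])
print(v)
go((np.array([.62,.25,.17]),YAW),(np.array([*v,.16]),15))
p,d=r.capture('scene'); cv2.imwrite('pics/c19.png',p)
E
```

```text
side black [292.  70.] tray [-0.0508  0.1021] ext [-0.063  0.069] [-0.051  0.132] ztop [0.0239 0.0251]
side black [338. 138.] tray [-0.021  -0.0225] ext [-0.054 -0.056] [0.011 0.01 ] ztop [0.0391 0.0401]
side black [334. 218.] tray [-0.0083 -0.0095] ext [-0.018 -0.044] [0.022 0.024] ztop [0.0384 0.0395]
scene yellow [297. 235.] tray [ 0.0143 -0.0591] ext [-0.012 -0.073] [ 0.021 -0.041] ztop [0.0375 0.0401]
side yellow [350. 227.] tray [-0.0016 -0.0648] ext [-0.014 -0.089] [ 0.02  -0.041] ztop [0.0402 0.0423]
scene blue [333. 214.] tray [0.0125 0.0543] ext [-0.012  0.036] [0.028 0.076] ztop [0.0484 0.0497]
side blue [321. 205.] tray [-0.0039  0.0477] ext [-0.018  0.013] [0.023 0.078] ztop [0.0515 0.0539]
side carton [204. 176.] top mean [0.4292 0.3559] bbox mid [0.4288 0.3582] ext [0.041 0.038] rect ang [array([428.3, 356.7]), array([39.9, 30.4]), np.float64(17.1)] 71 allmid [0.4297 0.3575]
side carton [206. 185.] top mean [0.4292 0.3559] bbox mid [0.4288 0.3582] ext [0.041 0.038] rect ang [array([428.3, 356.7]), array([39.9, 30.4]), np.float64(17.1)] 71 allmid [0.4297 0.3575]
scene carton [390. 149.] top mean [0.4334 0.3569] bbox mid [0.4333 0.3585] ext [0.042 0.032] rect ang [array([431.8, 358.3]), array([38.7, 28.9]), np.float64(14.5)] 34 allmid [0.4314 0.3574]
scene carton [389. 158.] top mean [0.4334 0.3569] bbox mid [0.4333 0.3585] ext [0.042 0.032] rect ang [array([431.8, 358.3]), array([38.7, 28.9]), np.float64(14.5)] 34 allmid [0.4314 0.3574]
[0.40731802 0.43897184]
t 33.42 tcp [ 0.6338 -0.0399  0.1468] F [ 0.  -0.1  0.6] w 52.4
[ 0.47 -0.9  29.01] [ 0.005 -0.001 -0.018] |d|mm 290
[ 1.53 18.82 49.51] [-1.05e+00  1.00e-03 -1.80e-02] |d|mm 530
```

View pics/c19.png

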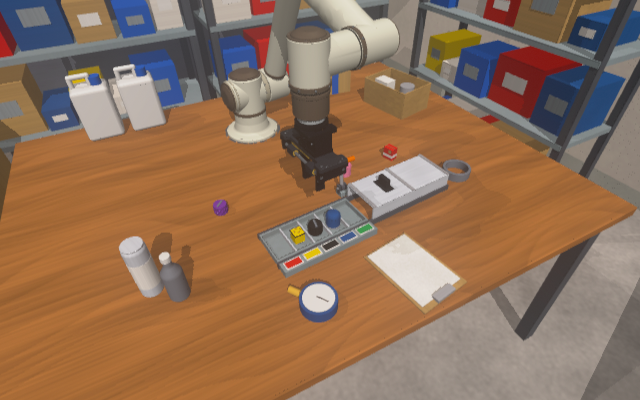

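The tray shows the relay (297,235), cap (315,227) and filter (333,215). The carton has not moved. Going there.

```bash
python3 - <<'E'
from tray import *
go((np.array([.4288,.3588,.175]),15),(np.array([.4288,.3588,.012]),15))
E
```

```text
t 33.48 tcp [ 0.634  -0.0398  0.147 ] F [-0.4 -1.2  0.4] w 52.0
[4.000e-02 1.733e+01 4.135e+01] [-1.05   0.    -0.015] |d|mm 448
[16.34 17.29 41.35] [-1.05   0.    -0.015] |d|mm 477
```

Request:
play_rows(
  plan=[
    [[0, 1, 6, 0, 0, 0], [0, 3, 12, 0, 0, 0], [0, 5.5, 17.5, 0, 0, 0], [0, 8, 22.5, -0.3, 0, 0], [0, 10.5, 27.5, -0.6, 0, 0]],
  ],
  hand=0.8,
)

```text
time_s: 34.1
tcp_pos: [0.5072, 0.2275, 0.148]
ee_rot: [[-0.001, -0.983, -0.184], [-0.001, -0.184, 0.983], [-1.0, 0.001, -0.001]]
wrist_force: [0.4, 0.5, 0.5]
gripper_width: 0.804
```

Request:
play_rows(
  plan=[
    [[0, 2.3, 4.6, -0.2, 0, 0], [0, 4.6, 9.2, -0.4, 0, 0], [0, 6.6, 13.2, -0.45, 0, 0], [0, 6.6, 13.2, -0.45, 0, 0], [0, 6.6, 13.2, -0.45, 0, 0]],
  ],
)

```text
time_s: 34.72
tcp_pos: [0.4193, 0.3436, 0.148]
ee_rot: [[-0.001, -0.966, -0.259], [-0.001, -0.259, 0.966], [-1.0, 0.001, -0.001]]
wrist_force: [0.1, 0.1, 0.5]
gripper_width: 0.798
```

```bash
python3 - <<'E'
from tray import *
parts(['carton'],['side','scene','wrist'])
go((np.array([.4288,.3588,.1]),15),(np.array([.4288,.3588,.012]),15))
p,d=r.capture('wrist'); cv2.imwrite('pics/w20.png',p)
E
```

```text
side carton [204. 176.] top mean [0.4283 0.3559] bbox mid [0.4291 0.3551] ext [0.039 0.037] rect ang [array([427.2, 355.8]), array([39.3, 30.9]), np.float64(13.4)] 72 allmid [0.43   0.3551]
side carton [206. 185.] top mean [0.4283 0.3559] bbox mid [0.4291 0.3551] ext [0.039 0.037] rect ang [array([427.2, 355.8]), array([39.3, 30.9]), np.float64(13.4)] 72 allmid [0.43   0.3551]
scene carton [390. 149.] top mean [0.4323 0.3573] bbox mid [0.4308 0.3586] ext [0.043 0.029] rect ang [array([430.7, 358.2]), array([41.3, 28.8]), np.float64(6.8)] 43 allmid [0.4313 0.3584]
scene carton [389. 158.] top mean [0.4328 0.3571] bbox mid [0.4324 0.3586] ext [0.04  0.029] rect ang [array([432.4, 358.4]), array([37.8, 28.8]), np.float64(6.8)] 42 allmid [0.4319 0.3584]
wrist carton [313. 179.] top mean [0.4285 0.3589] bbox mid [0.4285 0.3591] ext [0.042 0.036] rect ang [array([428.7, 359.3]), array([37.5, 28.2]), np.float64(15.0)] 1306 allmid [0.429  0.3588]
wrist carton [313. 194.] top mean [0.4285 0.3589] bbox mid [0.4285 0.3591] ext [0.042 0.036] rect ang [array([428.7, 359.3]), array([37.5, 28.2]), np.float64(15.0)] 1306 allmid [0.429  0.3588]
wrist carton [312. 213.] top mean [0.4285 0.3589] bbox mid [0.4285 0.3591] ext [0.042 0.036] rect ang [array([428.7, 359.3]), array([37.5, 28.2]), np.float64(15.0)] 1306 allmid [0.429  0.3588]
t 34.88 tcp [0.42   0.343  0.1483] F [ 0.8 -0.4  0.3] w 70.0
[ 7.63 -1.26  1.3 ] [-0.009 -0.002 -0.002] |d|mm 78
[16.43 -1.26  1.31] [-0.009 -0.002 -0.002] |d|mm 165
```

View pics/w20.png

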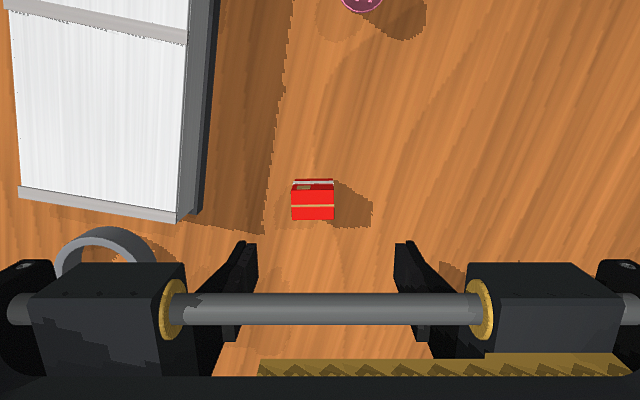

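Request:
play_rows(
  plan=[
    [[2, -0.6, 0.6, 0, 0, 0], [5, -1.3, 1.3, 0, 0, 0], [8, -1.3, 1.3, 0, 0, 0], [11, -1.3, 1.3, 0, 0, 0], [11, -1.3, 1.3, 0, 0, 0]],
  ],
)

```text
time_s: 35.55
tcp_pos: [0.428, 0.3576, 0.0364]
ee_rot: [[-0.003, -0.966, -0.257], [-0.005, -0.257, 0.966], [-1.0, 0.004, -0.004]]
wrist_force: [1.3, -0.0, 0.0]
gripper_width: 0.799
```

Request:
play_rows(
  plan=[
    [[2.5, 0, 0, 0, 0, 0], [4.3, 0, 0, 0, 0, 0], [5.4, 0, 0, 0, 0, 0], [5.4, 0, 0, 0, 0, 0]],
  ],
)

```text
time_s: 36.05
tcp_pos: [0.429, 0.3598, -0.0152]
ee_rot: [[0.0, -0.966, -0.259], [-0.0, -0.259, 0.966], [-1.0, -0.0, -0.0]]
wrist_force: [0.7, -0.4, -0.7]
gripper_width: 0.798
```

Request:
play_rows(
  plan=[
    [[0, 0, 0, 0, 0, 0], [0, 0, 0, 0, 0, 0], [0, 0, 0, 0, 0, 0], [0, 0, 0, 0, 0, 0], [0, 0, 0, 0, 0, 0]],
  ],
  hand=0,
)

```text
time_s: 36.67
tcp_pos: [0.4287, 0.3599, -0.0152]
ee_rot: [[0.0, -0.966, -0.259], [0.0, -0.259, 0.966], [-1.0, -0.0, 0.0]]
wrist_force: [-1.8, 0.3, 2.0]
gripper_width: 0.433
```

Request:
play_rows(
  plan=[
    [[-3, 0, 0, 0, 0, 0], [-7, 0, 0, 0, 0, 0], [-11, 0, 0, 0, 0, 0], [-15, 0, 0, 0, 0, 0], [-18.5, 0, 0, 0, 0, 0]],
  ],
)

```text
time_s: 37.3
tcp_pos: [0.4286, 0.3597, 0.171]
ee_rot: [[0.0, -0.966, -0.259], [0.001, -0.259, 0.966], [-1.0, -0.0, 0.0]]
wrist_force: [-0.2, 0.7, -1.2]
gripper_width: 0.43
```

```bash
python3 - <<'E'
from tray import *
p,d=r.capture('wrist'); cv2.imwrite('pics/w21.png',p)
go((tw(0,-.112,.19),YAW),(tw(0,-.112,.016),YAW))
E
```

```text
t 37.35 tcp [0.4309 0.3618 0.1762] F [1.5 2.1 2.7] w 37.3
[  1.23  -7.03 -55.11] [1.061 0.031 0.048] |d|mm 556
[ 18.63  -6.87 -55.19] [1.061 0.031 0.048] |d|mm 587
```

View pics/w21.png

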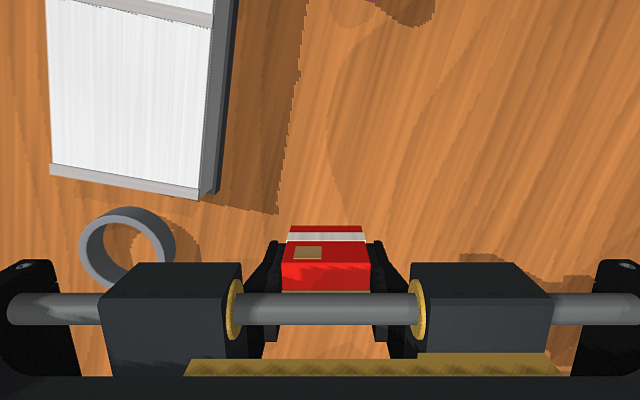

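Carton held (0.43). Carrying it to the red slot, well above the lever.

Request:
play_rows(
  plan=[
    [[0, -0.7, -5.5, 0.2, 0, 0], [0, -1.4, -11, 0.4, 0, 0], [0, -2.1, -16.5, 0.6, 0, 0], [0, -2.8, -22, 0.8, 0, 0], [0, -3.5, -27.5, 1.06, 0, 0]],
  ],
)

```text
time_s: 37.98
tcp_pos: [0.5339, 0.1016, 0.1693]
ee_rot: [[-0.0, -0.997, -0.076], [0.0, -0.076, 0.997], [-1.0, 0.0, 0.0]]
wrist_force: [0.6, 0.3, -0.6]
gripper_width: 0.434
```

```bash
python3 - <<'E'
from tray import *
go((tw(0,-.112,.1),YAW),(tw(0,-.112,.016),YAW))
E
```

```text
t 37.98 tcp [0.5339 0.1016 0.1693] F [ 0.6  0.3 -0.6] w 37.8
[  9.72  -8.88 -26.11] [-0.012  0.    -0.001] |d|mm 292
[ 18.12  -8.88 -26.11] [-0.012  0.    -0.001] |d|mm 330
```

Request:
play_rows(
  plan=[
    [[0, -1.8, -5.2, 0, 0, 0], [0, -3.6, -10.4, 0, 0, 0], [1, -5.4, -15.6, 0, 0, 0], [3, -7.2, -20.8, 0, 0, 0], [5, -8.9, -26.1, 0, 0, 0]],
  ],
)

```text
time_s: 38.6
tcp_pos: [0.6428, -0.1517, 0.1185]
ee_rot: [[-0.0, -0.997, -0.077], [0.0, -0.077, 0.997], [-1.0, 0.0, 0.0]]
wrist_force: [1.2, 0.9, -0.6]
gripper_width: 0.435
```

Request:
play_rows(
  plan=[
    [[3, 0, 0, 0, 0, 0], [6, 0, 0, 0, 0, 0], [9, 0, 0, 0, 0, 0], [9, 0, 0, 0, 0, 0]],
  ],
)

```text
time_s: 39.1
tcp_pos: [0.6397, -0.1501, 0.0261]
ee_rot: [[-0.007, -0.997, -0.076], [0.001, -0.076, 0.997], [-1.0, 0.007, 0.001]]
wrist_force: [-0.4, 0.8, -0.8]
gripper_width: 0.432
```

```bash
python3 - <<'E'
from tray import *
p,d=r.capture('scene'); cv2.imwrite('pics/c22.png',cv2.resize(p[170:290,220:400],None,fx=4,fy=4))
p,d=r.capture('wrist'); cv2.imwrite('pics/w22.png',p)
go((tw(0,-.112,.016),YAW))
E
```

```text
t 39.2 tcp [ 0.6429 -0.1503  0.03  ] F [ 0.7 -0.5 -0.4] w 37.7
[ 4.2   0.1  -0.17] [-0.002 -0.003  0.003] |d|mm 42
```

View pics/w22.png

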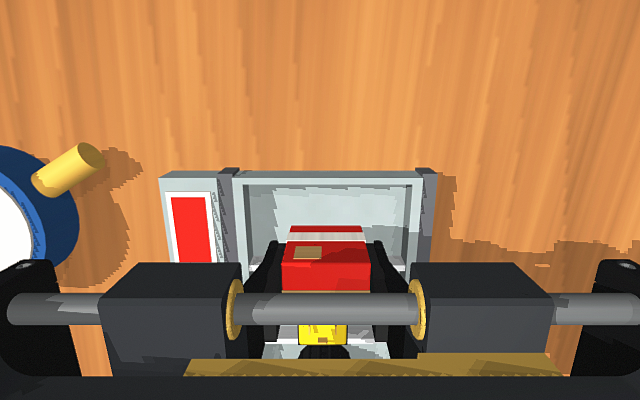

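View pics/c22.png

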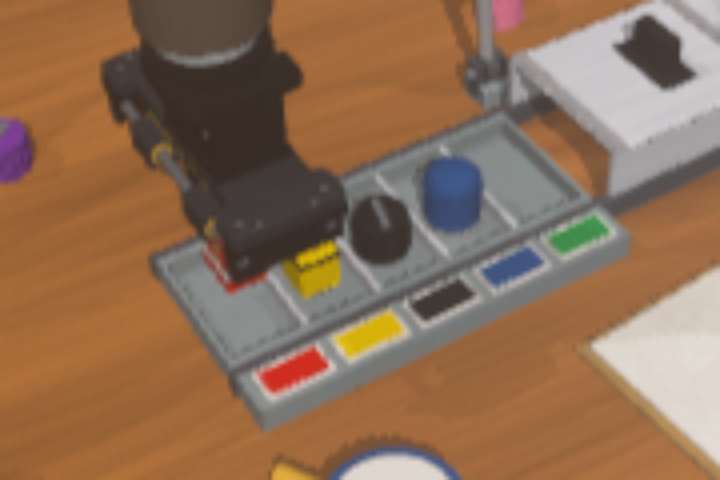

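Request:
play_rows(
  plan=[
    [[1.5, 0.1, -0.1, 0, 0, 0], [3, 0.1, -0.2, 0, 0, 0], [4.1, 0.1, -0.2, 0, 0, 0], [4.2, 0.1, -0.2, 0, 0, 0]],
  ],
)

```text
time_s: 39.7
tcp_pos: [0.6413, -0.1524, -0.0119]
ee_rot: [[-0.001, -0.997, -0.077], [-0.001, -0.077, 0.997], [-1.0, 0.001, -0.001]]
wrist_force: [-3.0, 0.6, 7.6]
gripper_width: 0.435
```

Request:
play_rows(
  plan=[
    [[0, 0, 0, 0, 0, 0], [0, 0, 0, 0, 0, 0], [0, 0, 0, 0, 0, 0]],
  ],
  hand=0.6,
)

```text
time_s: 40.08
tcp_pos: [0.6415, -0.1522, -0.0127]
ee_rot: [[-0.0, -0.997, -0.077], [-0.0, -0.077, 0.997], [-1.0, 0.0, 0.0]]
wrist_force: [1.0, 0.5, -0.1]
gripper_width: 0.587
```

Request:
play_rows(
  plan=[
    [[-2, 0, 0, 0, 0, 0], [-5, 0, 0, 0, 0, 0], [-9, 0, 0, 0, 0, 0], [-14, 0, 0, 0, 0, 0], [-18, 0, 0, 0, 0, 0]],
  ],
)

```text
time_s: 40.7
tcp_pos: [0.6419, -0.1523, 0.1698]
ee_rot: [[0.002, -0.997, -0.077], [-0.0, -0.077, 0.997], [-1.0, -0.002, -0.0]]
wrist_force: [0.8, -0.1, 0.9]
gripper_width: 0.599
```

```bash
python3 - <<'E'
from tray import *
for c in ['red','yellow','black','blue','green']: inslot(c)
for n in ['scene','side']:
    p,d=r.capture(n); cv2.imwrite(f'pics/{n}23.png',p)
go((tw(0,.3,.19),YAW),(tw(0,.278,.074),YAW))
E
```

```text
scene red [278. 238.] tray [ 0.0086 -0.1146] ext [-0.017 -0.144] [ 0.023 -0.099] ztop [0.0469 0.0483]
side red [364. 234.] tray [-0.0067 -0.1172] ext [-0.022 -0.146] [ 0.019 -0.086] ztop [0.0496 0.0512]
scene yellow [297. 235.] tray [ 0.0147 -0.0594] ext [-0.011 -0.073] [ 0.022 -0.041] ztop [0.0379 0.0413]
side yellow [350. 227.] tray [-0.0033 -0.0637] ext [-0.014 -0.087] [ 0.02  -0.042] ztop [0.0405 0.0421]
side black [332.  79.] tray [-0.0328 -0.0038] ext [-0.066 -0.032] [0.002 0.024] ztop [0.038  0.0418]
side black [373. 156.] tray [-0.0279 -0.1338] ext [-0.058 -0.147] [ 0.006 -0.101] ztop [0.0495 0.0513]
side black [334. 218.] tray [-0.0074 -0.0096] ext [-0.034 -0.044] [0.021 0.017] ztop [0.0386 0.0408]
scene blue [334. 215.] tray [0.0143 0.0535] ext [-0.012  0.036] [0.028 0.075] ztop [0.0489 0.0502]
side blue [321. 205.] tray [-0.0041  0.0482] ext [-0.018  0.014] [0.021 0.077] ztop [0.0506 0.0521]
t 41.3 tcp [ 0.6413 -0.1522  0.1667] F [-0.7 -0.5 -0.6] w 52.0
[ 4.700e-01 -4.000e-02  4.121e+01] [-0.005  0.001 -0.008] |d|mm 412
[12.07 -0.06 39.01] [-0.005  0.001 -0.008] |d|mm 408
```

View pics/side23.png

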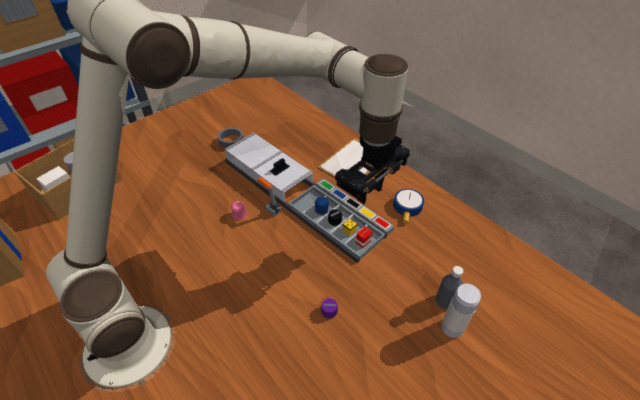

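View pics/scene23.png

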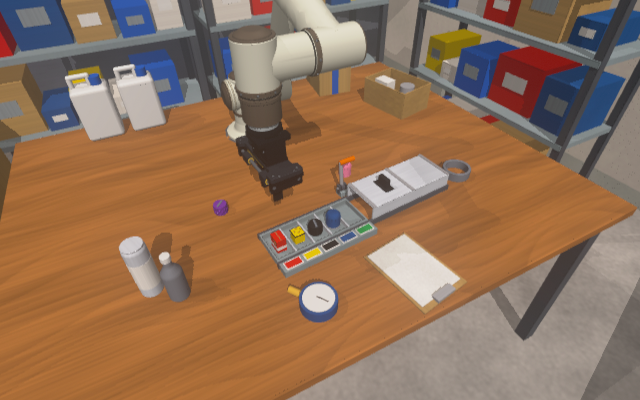

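All four parts are in their own slots with tops at floor-plus-height (no green bush anywhere). Now shut the hood by pushing from the fin's +y side.

Request:
play_rows(
  plan=[
    [[0, 0, 6, 0, 0, 0], [0, 0, 12, 0, 0, 0], [0, 0, 18, 0, 0, 0], [0, 0, 24, 0, 0, 0], [0, 0, 30, 0, 0, 0]],
  ],
  hand=0.08,
)

```text
time_s: 41.92
tcp_pos: [0.6182, 0.1488, 0.1675]
ee_rot: [[0.0, -0.997, -0.077], [-0.0, -0.077, 0.997], [-1.0, -0.0, -0.0]]
wrist_force: [0.6, 0.0, -0.4]
gripper_width: 0.134
```

Request:
play_rows(
  plan=[
    [[0, 0, 5, 0, 0, 0], [0, 0, 9.5, 0, 0, 0], [2, 0, 9.5, 0, 0, 0], [4, 0, 9.5, 0, 0, 0], [4, 0, 9.5, 0, 0, 0]],
  ],
)

```text
time_s: 42.55
tcp_pos: [0.61, 0.2411, 0.1254]
ee_rot: [[-0.004, -0.997, -0.077], [-0.002, -0.077, 0.997], [-1.0, 0.004, -0.002]]
wrist_force: [-0.7, -0.7, 0.5]
gripper_width: 0.079
```

```bash
python3 - <<'E'
from tray import *
go((tw(0,.278,.075),YAW))
p,d=r.capture('wrist'); cv2.imwrite('pics/w24.png',p)
E
```

```text
t 42.55 tcp [0.61   0.2411 0.1254] F [-0.7 -0.7  0.5] w 6.9
[ 7.84 -0.18 -0.43] [-0.004 -0.012 -0.023] |d|mm 79
```

View pics/w24.png

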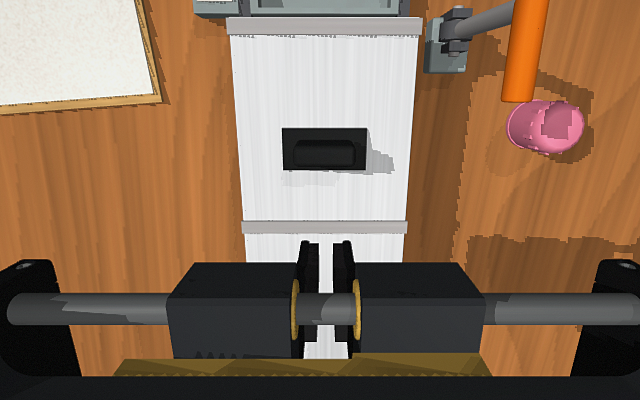

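Request:
play_rows(
  plan=[
    [[2.5, -0.1, -0.2, 0, 0, 0], [5, -0.2, -0.3, 0, 0, 0], [7.7, -0.2, -0.4, 0, 0, 0], [7.7, -0.2, -0.4, 0, 0, 0]],
  ],
)

```text
time_s: 43.1
tcp_pos: [0.6128, 0.2369, 0.0494]
ee_rot: [[-0.003, -0.997, -0.076], [-0.002, -0.076, 0.997], [-1.0, 0.003, -0.002]]
wrist_force: [0.2, 0.1, 0.4]
gripper_width: 0.081
```

Request:
play_rows(
  plan=[
    [[0, 0, -1, 0, 0, 0], [0, 0, -2, 0, 0, 0], [0, 0, -4, 0, 0, 0], [0, 0, -6.5, 0, 0, 0], [0, 0, -9.5, 0, 0, 0]],
  ],
)

```text
time_s: 43.72
tcp_pos: [0.6218, 0.1417, 0.0514]
ee_rot: [[0.002, -0.997, -0.077], [0.001, -0.077, 0.997], [-1.0, -0.003, 0.001]]
wrist_force: [1.5, 3.0, 1.8]
gripper_width: 0.081
```

Request:
play_rows(
  plan=[
    [[0, 0, -3, 0, 0, 0], [0, 0, -6, 0, 0, 0], [0, 0, -9, 0, 0, 0], [0, 0, -12, 0, 0, 0], [0, 0, -14, 0, 0, 0]],
  ],
)

```text
time_s: 44.35
tcp_pos: [0.6317, 0.001, 0.051]
ee_rot: [[0.001, -0.997, -0.075], [0.0, -0.075, 0.997], [-1.0, -0.001, 0.0]]
wrist_force: [1.8, 2.8, 1.0]
gripper_width: 0.078
```

```bash
python3 - <<'E'
from hood import *
go((tw(0,-.041,.075),YAW)); hood()
p,d=r.capture('side'); cv2.imwrite('pics/s25.png',p)
E
```

```text
t 44.35 tcp [0.6317 0.001  0.051 ] F [1.8 2.8 1. ] w 6.8
[ 0.39  0.13 -8.24] [-0.015  0.001  0.004] |d|mm 83
scene hood y [-0.0627  0.226 ]
bar [0.518 0.15  0.118] 15
side hood y [-0.068  0.221]
bar [0.513 0.127 0.121] 27
```

View pics/s25.png

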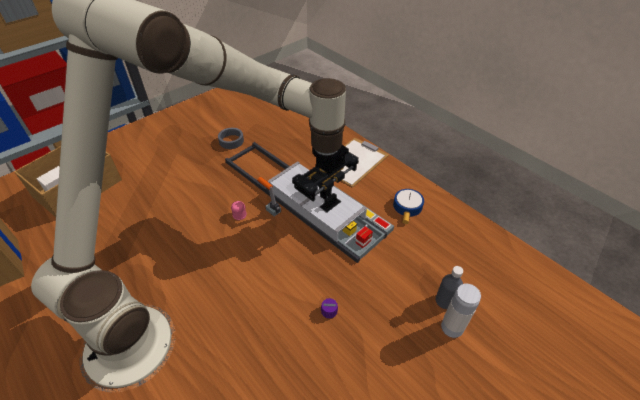

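Request:
play_rows(
  plan=[
    [[0, 0.1, -2.5, 0, 0, 0], [0, 0.1, -5, 0, 0, 0], [0, 0.1, -7, 0, 0, 0], [0, 0.1, -7.9, 0, 0, 0], [0, 0.1, -8.4, 0, 0, 0]],
  ],
)

```text
time_s: 45.12
tcp_pos: [0.6368, -0.0804, 0.0503]
ee_rot: [[-0.001, -0.997, -0.077], [0.0, -0.077, 0.997], [-1.0, 0.001, 0.0]]
wrist_force: [-0.1, 2.1, 0.1]
gripper_width: 0.078
```

```bash
python3 - <<'E'
from hood import *
go((tw(0,-.041,.075),YAW)); hood()
E
```

```text
t 45.12 tcp [ 0.6368 -0.0804  0.0503] F [-0.1  2.1  0.1] w 6.8
[ 0.33  0.02 -0.08] [-0.006  0.001 -0.004] |d|mm 3
scene hood y [-0.1449  0.1445]
bar [0.519 0.131 0.118] 55
side hood y [-0.1467  0.1419]
bar [0.513 0.127 0.122] 30
```

Nearly shut; pressing to the stop.

Request:
play_rows(
  plan=[
    [[0, 0, -0.3, 0, 0, 0], [0, 0, -0.6, 0, 0, 0], [0, 0, -0.7, 0, 0, 0], [0, 0, -0.7, 0, 0, 0]],
  ],
)

```text
time_s: 45.72
tcp_pos: [0.6369, -0.0824, 0.0505]
ee_rot: [[-0.001, -0.997, -0.078], [0.005, -0.078, 0.997], [-1.0, 0.0, 0.005]]
wrist_force: [-3.5, 15.4, 2.8]
gripper_width: 0.079
```

```bash
python3 - <<'E'
from hood import *
go((tw(0,-.041,.075),YAW)); hood()
E
```

```text
t 45.73 tcp [ 0.6369 -0.0824  0.0505] F [-3.5 15.4  2.8] w 6.9
[0.35 0.03 0.12] [-0.     0.031 -0.002] |d|mm 4
scene hood y [-0.1467  0.1425]
bar [0.518 0.132 0.119] 56
side hood y [-0.1474  0.1412]
bar [0.513 0.128 0.121] 33
```

The hood is against its shut stop. I'll back off and go over to the lever.

Request:
play_rows(
  plan=[
    [[0, 0, 1.5, 0, 0, 0], [-4, 0, 1.5, 0, 0, 0], [-9, 0, 1.5, 0, 0, 0], [-11, 0, 1.5, 0, 0, 0], [-11, 0, 1.5, 0, 0, 0]],
  ],
  hand=0.42,
)

```text
time_s: 46.45
tcp_pos: [0.6375, -0.0723, 0.1626]
ee_rot: [[0.004, -0.997, -0.077], [-0.0, -0.077, 0.997], [-1.0, -0.004, -0.0]]
wrist_force: [-0.3, 0.3, 0.5]
gripper_width: 0.412
```

```bash
python3 - <<'E'
from hood import *
go((tw(-.1065,.187,.17),YAW),(tw(-.1065,.187,.086),YAW)); hood()
E
```

```text
t 46.45 tcp [ 0.6375 -0.0723  0.1626] F [-0.3  0.3  0.5] w 35.9
[ 2.01 10.83 21.91] [-0.003 -0.003  0.025] |d|mm 245
[10.41 10.87 21.91] [-0.003 -0.003  0.025] |d|mm 266
scene hood y [-0.1465  0.1421]
bar [0.519 0.132 0.119] 57
side hood y [-0.1469  0.1395]
bar [0.512 0.124 0.122] 32
```

Request:
play_rows(
  plan=[
    [[0, 2.7, 5.5, 0, 0, 0], [0, 5.4, 11, 0, 0, 0], [0, 8.1, 16.5, 0, 0, 0], [0, 10.8, 21.9, 0, 0, 0], [2, 10.8, 21.9, 0, 0, 0]],
  ],
)

```text
time_s: 47.18
tcp_pos: [0.5104, 0.1408, 0.1403]
ee_rot: [[0.001, -0.997, -0.083], [0.0, -0.083, 0.997], [-1.0, -0.001, 0.0]]
wrist_force: [-0.0, 0.3, -0.9]
gripper_width: 0.423
```

```bash
python3 - <<'E'
from hood import *
go((tw(-.1065,.187,.086),YAW))
p,d=r.capture('wrist'); cv2.imwrite('pics/w26.png',p)
E
```

```text
t 47.17 tcp [0.5104 0.1408 0.1403] F [-0.   0.3 -0.9] w 36.8
[ 8.23 -0.2  -0.32] [0.03  0.002 0.004] |d|mm 82
```

View pics/w26.png

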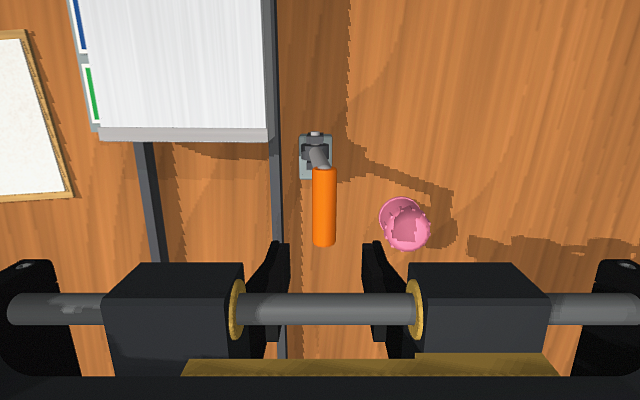

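The bar (324,207) is in line between the fingers. Descending astride it.

Request:
play_rows(
  plan=[
    [[2, -0.1, -0.2, 0, 0, 0], [4.5, -0.2, -0.3, 0, 0, 0], [7, -0.2, -0.3, 0, 0, 0], [8.2, -0.2, -0.3, 0, 0, 0], [8.2, -0.2, -0.3, 0, 0, 0]],
  ],
)

```text
time_s: 47.85
tcp_pos: [0.5135, 0.134, 0.0573]
ee_rot: [[-0.003, -0.997, -0.076], [-0.002, -0.076, 0.997], [-1.0, 0.003, -0.002]]
wrist_force: [0.3, 0.2, -0.3]
gripper_width: 0.42
```

Request:
play_rows(
  plan=[
    [[0, 0, 0, 0, 0, 0], [0, 0, 0, 0, 0, 0], [0, 0, 0, 0, 0, 0]],
  ],
  hand=0.24,
)

```text
time_s: 48.22
tcp_pos: [0.5145, 0.1351, 0.0592]
ee_rot: [[0.001, -0.997, -0.077], [0.001, -0.077, 0.997], [-1.0, -0.001, 0.001]]
wrist_force: [0.5, 0.6, -0.5]
gripper_width: 0.256
```

```bash
python3 - <<'E'
from hood import *
L=[]
for th in np.linspace(-.1,.97,9)[1:]:
    L.append((tw(-.098+.085*np.sin(th)+.002,.187,.03+.085*np.cos(th)-.028),YAW))
go(*L)
E
```

```text
t 48.23 tcp [0.5145 0.1351 0.0592] F [ 0.5  0.6 -0.5] w 22.2
[ 0.03 -1.18  0.28] [-0.004  0.004  0.007] |d|mm 12
[ 0.15 -2.31  0.28] [-0.004  0.004  0.007] |d|mm 23
[ 0.41 -3.41  0.29] [-0.004  0.004  0.007] |d|mm 34
[ 0.82 -4.47  0.29] [-0.004  0.004  0.007] |d|mm 46
[ 1.37 -5.47  0.29] [-0.004  0.004  0.007] |d|mm 56
[ 2.05 -6.38  0.29] [-0.004  0.004  0.007] |d|mm 67
[ 2.84 -7.19  0.29] [-0.004  0.004  0.007] |d|mm 77
[ 3.73 -7.9   0.29] [-0.004  0.004  0.007] |d|mm 87
```

Request:
play_rows(
  plan=[
    [[0, -1.2, 0, 0, 0, 0], [0.2, -2.3, 0, 0, 0, 0], [0.5, -3.4, 0, 0, 0, 0], [0.9, -4.5, 0, 0, 0, 0], [1.4, -5.5, 0, 0, 0, 0]],
  ],
)

```text
time_s: 48.85
tcp_pos: [0.5698, 0.1391, 0.044]
ee_rot: [[-0.0, -0.997, -0.077], [-0.0, -0.077, 0.997], [-1.0, 0.0, -0.0]]
wrist_force: [-1.4, -0.6, 0.4]
gripper_width: 0.239
```

Request:
play_rows(
  plan=[
    [[0.7, -0.9, 0, 0, 0, 0], [1.5, -1.7, 0, 0, 0, 0], [2.4, -2.4, 0, 0, 0, 0], [2.5, -2.7, 0, 0, 0, 0], [2.5, -2.9, 0, 0, 0, 0]],
  ],
)

```text
time_s: 49.48
tcp_pos: [0.5927, 0.1402, 0.0181]
ee_rot: [[-0.011, -0.997, -0.075], [-0.003, -0.075, 0.997], [-1.0, 0.011, -0.002]]
wrist_force: [-13.7, 2.9, 6.6]
gripper_width: 0.243
```

```bash
python3 - <<'E'
from hood import *
go((tw(-.029,.187,.051),YAW)); hood()
p,d=r.capture('side'); cv2.imwrite('pics/s27.png',cv2.resize(p[100:250,200:400],None,fx=3,fy=3))
E
```

```text
t 49.48 tcp [0.5927 0.1402 0.0181] F [-13.7   2.9   6.6] w 21.1
[-0.49  0.25  0.38] [-0.014 -0.012 -0.066] |d|mm 7
scene hood y [-0.1467  0.1423]
side hood y [-0.1471  0.1407]
```

View pics/s27.png

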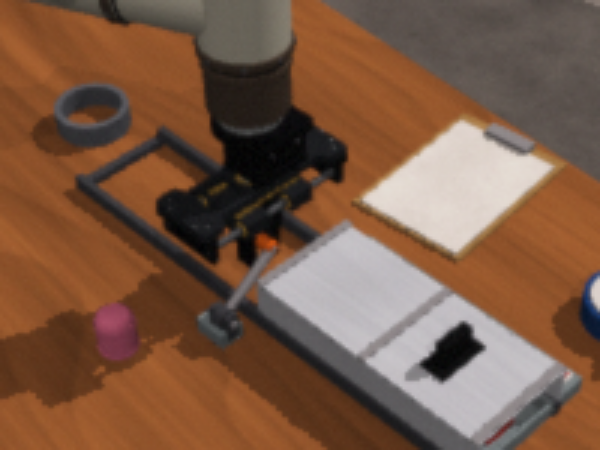

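The lever is pressed against the locked stop (14 N). I'll ease off, open and lift straight up.

Request:
play_rows(
  plan=[
    [[0, 0.4, 0, 0, 0, 0], [0, 0.3, 0, 0, 0, 0], [0, 0.3, 0, 0, 0, 0]],
  ],
  hand=0.42,
)

```text
time_s: 50.0
tcp_pos: [0.5959, 0.1413, 0.0197]
ee_rot: [[0.002, -0.997, -0.077], [0.001, -0.077, 0.997], [-1.0, -0.002, 0.0]]
wrist_force: [-0.0, -0.8, 0.2]
gripper_width: 0.408
```

Request:
play_rows(
  plan=[
    [[-2, 0, 0, 0, 0, 0], [-5, 0, 0, 0, 0, 0], [-9, 0, 0, 0, 0, 0], [-13, 0, 2, 0, 0, 0], [-17, 0, 6, 0, 0, 0]],
  ],
)

```text
time_s: 50.62
tcp_pos: [0.5909, 0.2004, 0.1912]
ee_rot: [[0.001, -0.997, -0.074], [0.0, -0.074, 0.997], [-1.0, -0.001, 0.0]]
wrist_force: [0.3, -0.0, -0.3]
gripper_width: 0.42
```

Request:
play_rows(
  plan=[
    [[0, 3, 4, 0, 0, 0], [0, 6, 8, 0, 0, 0], [0, 6, 8, 0, 0, 0]],
  ],
)

```text
time_s: 51.0
tcp_pos: [0.5231, 0.2785, 0.1901]
ee_rot: [[0.001, -0.997, -0.081], [0.001, -0.081, 0.997], [-1.0, -0.001, 0.001]]
wrist_force: [0.1, -0.5, -0.6]
gripper_width: 0.424
```

```bash
python3 - <<'E'
from hood import *
hood()
for n in ['scene','side']:
    p,d=r.capture(n); cv2.imwrite(f'pics/{n}28.png',p)
p,d=r.capture('side');P=points(cal('side'),d);a=np.radians(YAW)
for m,st,c in blobs(p,'orange',8):
    q=P[m&(d>0)];l=(q[:,:2]-O)@np.array([[np.cos(a),-np.sin(a)],[np.sin(a),np.cos(a)]]);print(np.median(l,0),np.median(q[:,2]))
print(r.sense()['wrist_force'])
E
```

```text
scene hood y [-0.1464  0.1422]
bar [0.597 0.135 0.084] 53
side hood y [-0.1471  0.1411]
bar [0.59  0.133 0.087] 28
[-0.02880465  0.17590469] 0.08657034630992924
[-0.26192724  0.26573634  0.22489565]
```

View pics/side28.png

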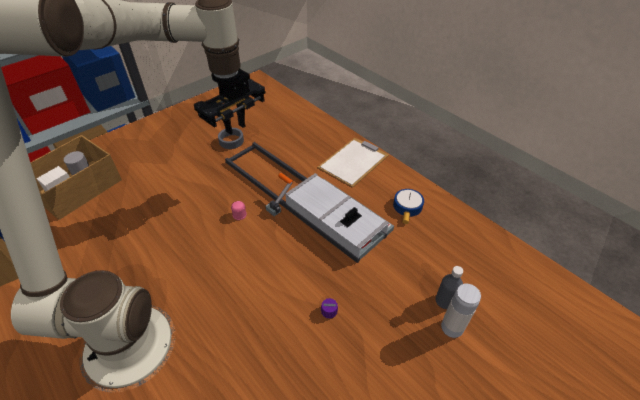

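View pics/scene28.png

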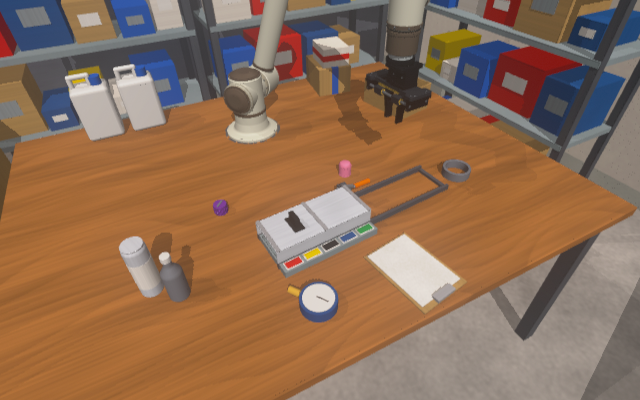

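The hood is shut, the lever bar is back at its locked pose, and the bystanders and decoys have not moved. Handing in.

```bash
python3 -c "
from station import r
print(r.finish_job())"
```

```text
the job is handed in; nothing more can be done
None
```

The job is done and handed in at about 51 s. I freed the lever, opened the hood to its stop, and put the carton, relay, cap and filter in the red, yellow, black and blue slots. I then shut the hood to its stop and flipped the lever back to locked. I saw no bush on the bench.

**Last checks:**
- **Parts:** before closing, each part sat in its own slot. The carton, relay and filter tops measured 48, 38 and 50 mm, as expected for parts on the slot floor. The cap's centre was not measured as cleanly, but it was lowered to the floor and seen in its slot. I did not look under the shut hood again, but nothing resisted as it closed.
- **Hood and lever:** the hood spans tray y from −147 to +142 mm, and the lever bar is back at its starting locked position (tray x −29 mm).
- **Left alone:** the spray can, bottle, tape and the purple and pink look-alikes were not touched.

**What failed or disagreed:** the first two lever sweeps missed. The fingertips are about 28 mm behind the reported TCP, which all three cameras showed. I corrected for that offset from then on.

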